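Scoop wooden knobs into the card tray

ROBOT

A 7-joint arm with a two-finger parallel gripper is mounted at the origin on the work surface; the furniture and walls round the work are solid. World frame = base frame: x ahead of the robot, y to its left, z up, the work surface at z = 0. Lengths are in m, angles in rad, forces in N, time in s.
With the tool pointing down it reaches from about 0.4 to 0.875 m from the base axis. Payload 19.3 kg.
Tool frame: the origin (TCP) lies midway between the tips of the shut fingers; the grasp point (between the pads) lies 19 mm behind it; z points along the fingers, y is the line along which they close (so a half turn about z gives the same grasp; the last joint's range is limited). The gripper opens to 85 mm and grips with 20 to 120 N. Pads are 22 mm wide; open, the fingers measure 114 mm over their backs; the gripper's body (76 mm by 85 mm) begins 54 mm behind the grasp point. The pads swing forward as they close: fully open they stand 13 mm farther back than shut.
Start: joints at [-1.374, 0.521, -0.036, 1.599, 0.021, 1.021, -0.113], TCP at [0.165, 0.603, 0.231] pointing down, gripper open.
Joint ranges: [-2.91, 2.91], [-0.3, 2.13], [-1.5, 1.42], [0.17, 2.43], [-1.26, 4.41], [0.16, 1.93], [-2.52, 2.52]. Speed limits (rad/s): [1.89, 1.89, 2.39, 2.39, 3.01, 3.01, 3.01].

INTERFACE

Orientations are given as a unit quaternion [x, y, z, w].
In Python, from station import readout, vision, bot gives the robot as it stands. The module is installed in compiled form; this text tells all that it offers.
- The arm moves only by the tool drive_tool, never from a script. Its argument "targets" is a list of rows, each a list of 3 entries, a list of its own where there are three numbers: the shift along the tool's x, y, z in mm, then the turn about the tool's z in rad, then the closure, from -1 (fully open) to 1 (shut). A call has exactly 10 rows; each row is the pose to reach, as a shift and turn from the pose commanded when the call began, along the tool's axes at that moment; what a row does not reach only later rows make up. A row lasts 1/12 s, in which the tool goes at most 41.7 mm and 7.16 degrees, less where a joint would pass 70% of its speed; a pose out of reach is approached as far as the arm can. A call with a gripper value outside its range is refused whole. The fingers move at their own pace and stop on an object; "grip_force" is the grip in N (left out, the last holds). Time passes only in rows, so rows that repeat a pose let the fingers close, or fill a call up. It gives the time, the measured TCP pose, the force, the opening and the grip force at its end, in the units of the state.
- readout.get_state(): the state, without advancing time (a new reading comes with each control period).
- vision.camera(name): name is "scene" or "top" or "wrist"; returns the picture (420x560x3 uint8, blue, green, red); there is no depth.
- vision.camera_params(name): a dict with "K" (3x3 intrinsics, pixels), "view" (4x4, takes a point from world to camera coordinates). Camera axes: x right, y down, z forward; pixel columns grow to the right and rows downward; lengths in m; the calibration is good to about 2 mm. The wrist camera is an equidistant fisheye: a pixel r from the principal point sees the ray r / f radians off the axis. A picture is of the moment at which its call begins: read the wrist's pose just before it. camera_params takes no time and is no camera call; for the wrist camera it gives the pose at the moment of the call.
- bot.hand_in(): hands the job in; it is judged then, once.
The state is a dict: "clock": time; "joints": joint angles; "joint_vel": joint speeds; "tau": joint torques, N m; "ee_pos": TCP position; "tcp_rot": TCP orientation; "wrist_force": force on the tool from outside, world axes, zero at the start; "ft_torque": the same for the moment, N m; "grip_width": finger opening in m; "gripper_force": force on a finger pad.
Only numpy, scipy, OpenCV 4.12 (cv2) and the standard library are available. Lean on these libraries where they do the work, as an engineer would, in place of code of your own. Each camera call takes 0.05 s, during which the arm holds its last target. There are 200 camera calls.

TASK

Take the scoop by its handle, scoop up at least three of the wooden knobs from the blue trough in one go, and tip them into the white card tray. Then stand the scoop upright in the middle of its black mat and let go. Leave the tray and the other things where they stand, do not touch the knobs with the gripper, and spill none: at the end every knob is in the tray or still in the trough.

Things in the scene. Friction and masses are not known exactly. Their poses are not given: they have to be found in the camera images.
- trough: Fixed blue open trough, inside 82 mm wide (y), walls 4, rim 53 high. Origin on the bench, x along it to the far end. Floor at z 3 mm, flat from x -70 to +113; upright wall at x +113; the near end is a ramp rising at 45 deg from x -70 to x -117 at the rim. The 6 knobs start in one layer at the ramp end (centres x -63 to +1), the floor beyond is empty.
- mat: Black rubber mat, fixed flat on the bench, 140 mm (its x) by 120 mm (its y), 4 mm thick; origin at the centre of its underside. The scoop stands on it at the start.
- scoop: Loose aluminium scoop, 0.16 kg, with wooden handle; stands on its flat floor. Origin under the floor's centre, z up; open nose at its -x (toward the robot at the start), back wall at +x. Pan 76 mm long (x -38 to +38), 66 wide, floor 2 thick, walls 3 thick and 33 high, falling to 15 at the nose. The handle rises from the back wall, leaning back (+x) 10 deg; top 122 mm up.
- scoop_grip (a point): Middle of the scoop's wooden handle, at (+52, 0, +89) mm in the scoop's frame: the place to grip. The handle is 16 mm thick along the scoop's y (squeeze it so) and 22 mm deep. Axes are the scoop's.
- scoop_bowl (a point): Centre of the scoop's bowl, 15 mm above the underside of its floor; axes are the scoop's. Knobs slide out once the floor is tipped nose down by about 45 deg.
- card_tray: Loose white open tray, 91 mm (its x) by 130 mm (its y), 48 mm high, walls 2 mm thick, 0.25 kg; origin at the centre of its underside. Empty at the start; its long side lies roughly across the robot's front.
- tape: Black and red pocket tape measure, 42x81x66 mm, a loose bystander; origin at the centre of its underside.
- glue: Small blue bottle with red cap, 27x27x62 mm, a loose bystander; origin at the centre of its underside.
- knob1: Round varnished (slippery) wooden cabinet knob, a ball of 26 mm diameter with a small flat foot (10 mm across) at its bottom, 14 g; origin at the ball's centre. One of six, all alike.
- knob2: Round varnished (slippery) wooden cabinet knob, a ball of 26 mm diameter with a small flat foot (10 mm across) at its bottom, 14 g; origin at the ball's centre. One of six, all alike.
- knob3: Round varnished (slippery) wooden cabinet knob, a ball of 26 mm diameter with a small flat foot (10 mm across) at its bottom, 14 g; origin at the ball's centre. One of six, all alike.
- knob4: Round varnished (slippery) wooden cabinet knob, a ball of 26 mm diameter with a small flat foot (10 mm across) at its bottom, 14 g; origin at the ball's centre. One of six, all alike.
- knob5: Round varnished (slippery) wooden cabinet knob, a ball of 26 mm diameter with a small flat foot (10 mm across) at its bottom, 14 g; origin at the ball's centre. One of six, all alike.
- knob6: Round varnished (slippery) wooden cabinet knob, a ball of 26 mm diameter with a small flat foot (10 mm across) at its bottom, 14 g; origin at the ball's centre. One of six, all alike.

How it is judged:
On the way:
1. at least three knobs lie in the scoop (within 50 mm of the centre of its bowl), and the scoop is lifted clear of the trough (centre of its bowl more than 100 mm above the bench) (((distance between knob1 and scoop_bowl below 0.05 m and (distance between each of knob2, knob3 and scoop_bowl below 0.05 m or distance between each of knob2, knob4 and scoop_bowl below 0.05 m or distance between each of knob2, knob5 and scoop_bowl below 0.05 m or distance between each of knob2, knob6 and scoop_bowl below 0.05 m or distance between each of knob3, knob4 and scoop_bowl below 0.05 m or distance between each of knob3, knob5 and scoop_bowl below 0.05 m or distance between each of knob3, knob6 and scoop_bowl below 0.05 m or distance between each of knob4, knob5 and scoop_bowl below 0.05 m or distance between each of knob4, knob6 and scoop_bowl below 0.05 m or distance between each of knob5, knob6 and scoop_bowl below 0.05 m)) or (distance between knob2 and scoop_bowl below 0.05 m and (distance between each of knob3, knob4 and scoop_bowl below 0.05 m or distance between each of knob3, knob5 and scoop_bowl below 0.05 m or distance between each of knob3, knob6 and scoop_bowl below 0.05 m or distance between each of knob4, knob5 and scoop_bowl below 0.05 m or distance between each of knob4, knob6 and scoop_bowl below 0.05 m or distance between each of knob5, knob6 and scoop_bowl below 0.05 m)) or (distance between knob3 and scoop_bowl below 0.05 m and (distance between each of knob4, knob5 and scoop_bowl below 0.05 m or distance between each of knob4, knob6 and scoop_bowl below 0.05 m or distance between each of knob5, knob6 and scoop_bowl below 0.05 m)) or (distance between knob4 and scoop_bowl below 0.05 m and distance between each of knob5, knob6 and scoop_bowl below 0.05 m)) and height (world z) of scoop_bowl above 0.1 m), for 0.2 s.
At the end, for the whole second after the job is handed in: At least three knobs lie in the upright card tray, every other knob in the tray or the trough, all at rest; the scoop stands at rest on the mat, tilted less than 0.12 rad, its origin within 50 mm of the mat's centre in plan and less than 12 mm above the bench (((horizontal distance between knob1 and card_tray below 0.08 m and (horizontal distance between each of knob2, knob3 and card_tray below 0.08 m or horizontal distance between each of knob2, knob4 and card_tray below 0.08 m or horizontal distance between each of knob2, knob5 and card_tray below 0.08 m or horizontal distance between each of knob2, knob6 and card_tray below 0.08 m or horizontal distance between each of knob3, knob4 and card_tray below 0.08 m or horizontal distance between each of knob3, knob5 and card_tray below 0.08 m or horizontal distance between each of knob3, knob6 and card_tray below 0.08 m or horizontal distance between each of knob4, knob5 and card_tray below 0.08 m or horizontal distance between each of knob4, knob6 and card_tray below 0.08 m or horizontal distance between each of knob5, knob6 and card_tray below 0.08 m)) or (horizontal distance between knob2 and card_tray below 0.08 m and (horizontal distance between each of knob3, knob4 and card_tray below 0.08 m or horizontal distance between each of knob3, knob5 and card_tray below 0.08 m or horizontal distance between each of knob3, knob6 and card_tray below 0.08 m or horizontal distance between each of knob4, knob5 and card_tray below 0.08 m or horizontal distance between each of knob4, knob6 and card_tray below 0.08 m or horizontal distance between each of knob5, knob6 and card_tray below 0.08 m)) or (horizontal distance between knob3 and card_tray below 0.08 m and (horizontal distance between each of knob4, knob5 and card_tray below 0.08 m or horizontal distance between each of knob4, knob6 and card_tray below 0.08 m or horizontal distance between each of knob5, knob6 and card_tray below 0.08 m)) or (horizontal distance between knob4 and card_tray below 0.08 m and horizontal distance between each of knob5, knob6 and card_tray below 0.08 m)) and ((x of knob1 in the frame of card_tray between -0.046 and 0.046 m and y of knob1 in the frame of card_tray between -0.066 and 0.066 m and z of knob1 in the frame of card_tray between 0 and 0.05 m) or (x of knob1 in the frame of trough between -0.119 and 0.115 m and y of knob1 in the frame of trough between -0.043 and 0.043 m and z of knob1 in the frame of trough between 0 and 0.056 m)) and ((x of knob2 in the frame of card_tray between -0.046 and 0.046 m and y of knob2 in the frame of card_tray between -0.066 and 0.066 m and z of knob2 in the frame of card_tray between 0 and 0.05 m) or (x of knob2 in the frame of trough between -0.119 and 0.115 m and y of knob2 in the frame of trough between -0.043 and 0.043 m and z of knob2 in the frame of trough between 0 and 0.056 m)) and ((x of knob3 in the frame of card_tray between -0.046 and 0.046 m and y of knob3 in the frame of card_tray between -0.066 and 0.066 m and z of knob3 in the frame of card_tray between 0 and 0.05 m) or (x of knob3 in the frame of trough between -0.119 and 0.115 m and y of knob3 in the frame of trough between -0.043 and 0.043 m and z of knob3 in the frame of trough between 0 and 0.056 m)) and ((x of knob4 in the frame of card_tray between -0.046 and 0.046 m and y of knob4 in the frame of card_tray between -0.066 and 0.066 m and z of knob4 in the frame of card_tray between 0 and 0.05 m) or (x of knob4 in the frame of trough between -0.119 and 0.115 m and y of knob4 in the frame of trough between -0.043 and 0.043 m and z of knob4 in the frame of trough between 0 and 0.056 m)) and ((x of knob5 in the frame of card_tray between -0.046 and 0.046 m and y of knob5 in the frame of card_tray between -0.066 and 0.066 m and z of knob5 in the frame of card_tray between 0 and 0.05 m) or (x of knob5 in the frame of trough between -0.119 and 0.115 m and y of knob5 in the frame of trough between -0.043 and 0.043 m and z of knob5 in the frame of trough between 0 and 0.056 m)) and ((x of knob6 in the frame of card_tray between -0.046 and 0.046 m and y of knob6 in the frame of card_tray between -0.066 and 0.066 m and z of knob6 in the frame of card_tray between 0 and 0.05 m) or (x of knob6 in the frame of trough between -0.119 and 0.115 m and y of knob6 in the frame of trough between -0.043 and 0.043 m and z of knob6 in the frame of trough between 0 and 0.056 m)) and linear speed of each of knob1, knob2, knob3, knob4, knob5, knob6 below 0.05 m/s and horizontal distance between scoop and mat below 0.05 m and angle between each of scoop, card_tray's own z axis and vertical below 0.12 rad and z of scoop in the frame of mat below 0.012 m and linear speed of scoop below 0.03 m/s); the robot touches nothing.
It fails at once if the gripper's fingers touch a knob (contact force between the fingers and knob1 above 0.5 N or contact force between the fingers and knob2 above 0.5 N or contact force between the fingers and knob3 above 0.5 N or contact force between the fingers and knob4 above 0.5 N or contact force between the fingers and knob5 above 0.5 N or contact force between the fingers and knob6 above 0.5 N).
It fails at once if the card tray is shoved more than 40 mm (distance of card_tray from where it was at the start of the episode above 0.04 m).
It fails at once if a bystander (tape measure, glue bottle) is moved more than 30 mm (distance of any of tape, glue from where it was at the start of the episode above 0.03 m).
It also fails if it takes over 72 s, if anything falls off the work surface, if the arm or the gripper's body presses on something with over 40 N, if the wrist force passes 120 N, or if a joint passes its speed limit or range.

## Working session

There is one attempt and no reset: what is moved stays moved. The work goes in short steps, Python scripts to look and compute and a tool call to move; the robot and the scene stay as the last step left them, time stands still between calls to the robot, and variables do not carry over. Pictures are saved under pics/ and viewed, at most 10 in all, crops included, and the job is handed in when it is done.

Besides the shell and the picture viewer there is one more tool, called after "Request:" by a JSON object that holds its "name" and its "arguments", one argument or row to a line. drive_tool: Moves the arm, as the interface text tells. Its arguments: {"type":"object","properties":{"targets":{"type":"array","items":{"type":"array"}},"grip_force":{"type":"number"}},"required":["targets"]}

```bash
mkdir -p pics; python3 - <<'E'
from station import readout, vision
import cv2
print(readout.get_state())
for n in("scene","top"):
    im=vision.camera(n); cv2.imwrite(f"pics/{n}0.png",cv2.resize(im,(800,600),interpolation=cv2.INTER_CUBIC))
    p=vision.camera_params(n);print(n,p)
E
```

```text
{'clock': 0.0, 'joints': array([-1.37420686,  0.5220104 , -0.03633596,  1.59998811,  0.02120785,
        1.0210819 , -0.11280632]), 'joint_vel': array([-0.00075868, -0.00084734,  0.00136091,  0.00094156,  0.00058761,
       -0.0024146 ,  0.0003555 ]), 'tau': array([ 8.35201754e-04, -9.27099681e+01,  1.98067591e+00, -3.69935524e+01,
        1.80401676e-02,  8.22871778e-03,  1.65792602e-05]), 'ee_pos': array([0.16471879, 0.60256807, 0.230735  ]), 'tcp_rot': array([ 1.33001995e-01,  9.91115617e-01, -5.50240106e-04, -3.34356268e-05]), 'wrist_force': array([-0.63482422, -0.20250826,  0.53667038]), 'ft_torque': array([ 0.01384767, -0.01569446, -0.05058849]), 'gripper_force': 0.0, 'grip_width': 0.08557050849206245}
scene {'K': array([[535.6928458 ,   0.        , 284.65118922],
       [  0.        , 535.6928458 , 216.04714493],
       [  0.        ,   0.        ,   1.        ]]), 'view': array([[ 0.80701798, -0.59045772,  0.00903693, -0.32019429],
       [-0.2268689 , -0.32413302, -0.9184053 ,  0.19400423],
       [ 0.54520867,  0.73911939, -0.39553766,  1.03237361],
       [ 0.        ,  0.        ,  0.        ,  1.        ]])}
top {'K': array([[381.32280304,   0.        , 283.67222711],
       [  0.        , 381.32280304, 211.24538768],
       [  0.        ,   0.        ,   1.        ]]), 'view': array([[-0.02385646, -0.9996379 ,  0.01244758,  0.05023537],
       [-0.99558913,  0.02262606, -0.09105135,  0.43377194],
       [ 0.09073674, -0.01456483, -0.9957684 ,  1.16955197],
       [ 0.        ,  0.        ,  0.        ,  1.        ]])}
```

View pics/scene0.png

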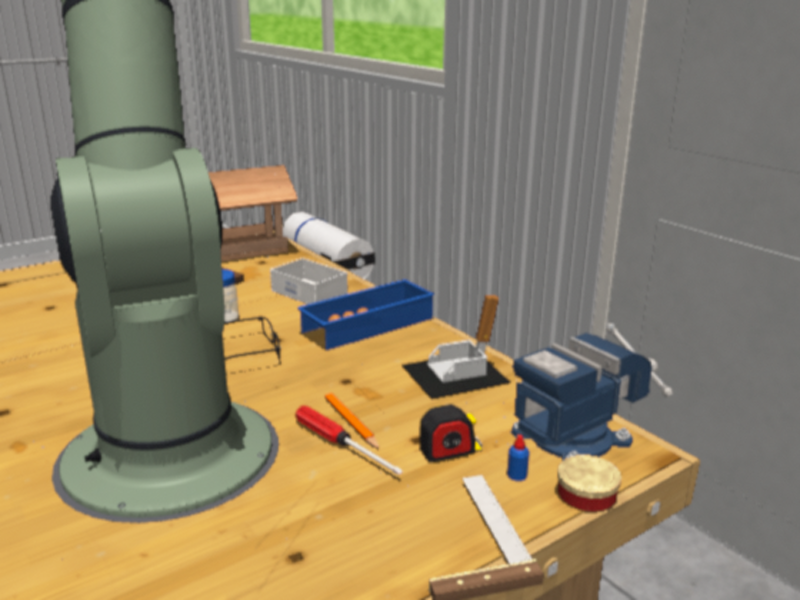

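View pics/top0.png

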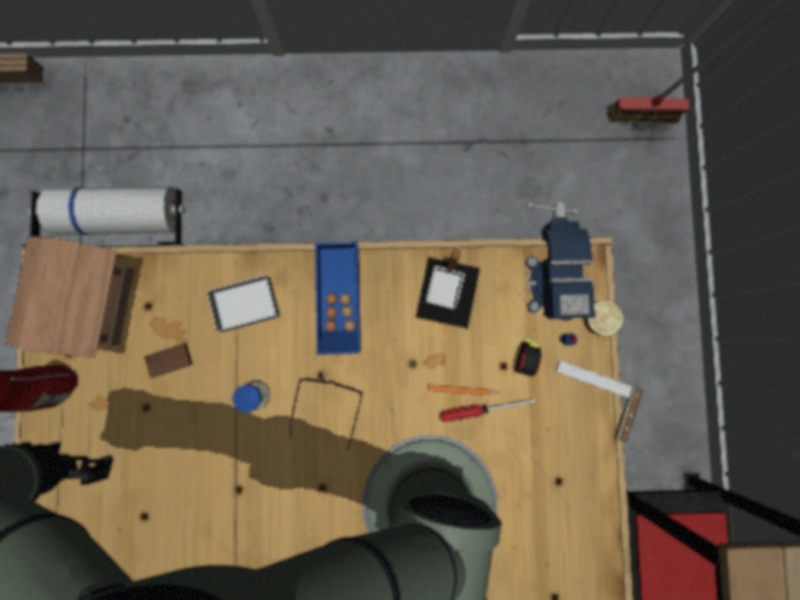

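The scene picture shows the trough, tray, scoop and mat, tape and glue. In the top view (800x600) the tray is near (243,303), the trough near (338,298) with its ramp end at the bottom, and the scoop on its mat near (447,290). The handle top is near (453,255). Next is an enlarged top crop.

```bash
cat > h.py <<'E'
import numpy as np,cv2
from station import readout,vision
def pix2w(n,uv,z):
    p=vision.camera_params(n);K,V=p["K"],p["view"];R,t=V[:3,:3],V[:3,3]
    uv=np.atleast_2d(np.array(uv,float));c=-R.T@t
    d=np.c_[(uv-K[:2,2])/[K[0,0],K[1,1]],np.ones(len(uv))]@R
    return c+d*((np.array(z)-c[2])/d[:,2])[:,None]
def w2pix(n,P):
    p=vision.camera_params(n);q=np.atleast_2d(P)@p["view"][:3,:3].T+p["view"][:3,3]
    q=q@p["K"].T;return q[:,:2]/q[:,2:]
def crop(n,x0,y0,x1,y1,s,f):
    im=vision.camera(n)[y0:y1,x0:x1];cv2.imwrite(f,cv2.resize(im,None,fx=s,fy=s,interpolation=cv2.INTER_CUBIC))
E
python3 -c "
from h import *
crop('top',140,160,340,260,4,'pics/tc.png')"
```

```text
(no output)
```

View pics/tc.png

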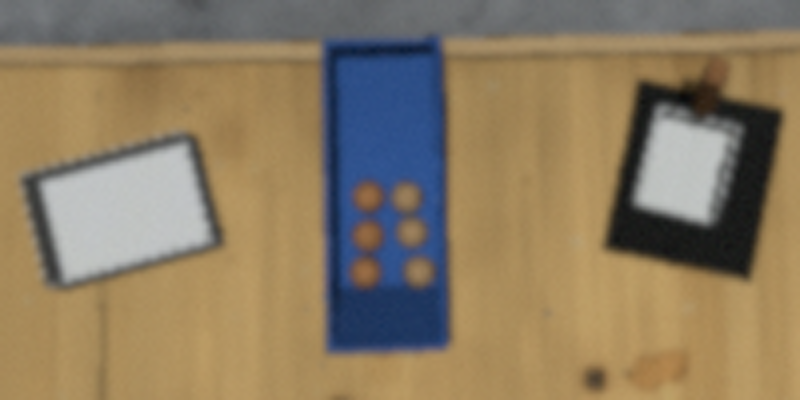

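The crop shows the tray rim corners near (22,178), (190,134), (222,243) and (48,286). The trough rim corners are near (324,40), (441,38), (449,349) and (329,351). The mat corners are near (640,82), (781,112), (749,278) and (606,248). The scoop nose runs from (632,205) to (716,225), with the handle top at (716,62), and the six knobs are in two columns.

```bash
python3 - <<'E'
from h import *
np.set_printoptions(precision=4,suppress=True)
f=lambda L:(np.array(L,float)+.5)/4-.5+[140,160]
for nm,L,z in [("mat",[(640,82),(781,112),(749,278),(606,248)],.004),("trough",[(324,40),(441,38),(449,349),(329,351)],.053),("tray",[(22,178),(190,134),(222,243),(48,286)],.048),
 ("knob",[(368,196),(407,196),(368,235),(412,232),(365,271),(419,271)],.016),("nose",[(632,205),(716,225)],.006),("htop",[(716,62)],.126),("wallback",[(660,105),(742,122)],.037)]:
    P=pix2w("top",f(L),z)[:,:2];print(nm,P.mean(0));print(P)
    if len(P)==4: 
        e=P-np.roll(P,-1,0);print("lens",np.linalg.norm(e,axis=1),"ang",np.degrees(np.arctan2(e[:,1],e[:,0])))
p=vision.camera_params("wrist");print(p)
s=readout.get_state();print(s["ee_pos"])
E
```

```text
mat [ 0.4555 -0.0539]
[[ 0.5346 -0.0133]
 [ 0.508  -0.1248]
 [ 0.3766 -0.0948]
 [ 0.4029  0.0172]]
lens [0.1147 0.1348 0.115  0.1352] ang [  76.6011  -12.8637 -103.1916  166.977 ]
trough [0.4452 0.1845]
[[0.5637 0.2301]
 [0.5634 0.1408]
 [0.3266 0.1386]
 [0.3272 0.2284]]
lens [0.0892 0.2368 0.0899 0.2365] ang [  89.7729    0.5457  -90.4168 -179.6003]
tray [0.4374 0.3858]
[[0.4635 0.4604]
 [0.4943 0.3333]
 [0.4106 0.3092]
 [0.3811 0.4401]]
lens [0.1307 0.0872 0.1341 0.0848] ang [ 103.653    16.0309  -77.3061 -166.1879]
knob [0.4173 0.1858]
[[0.4471 0.2024]
 [0.4464 0.172 ]
 [0.4165 0.2028]
 [0.4181 0.1685]
 [0.3885 0.2054]
 [0.3875 0.1635]]
nose [ 0.4276 -0.037 ]
[[ 0.4362 -0.0041]
 [ 0.4189 -0.0699]]
htop [ 0.5268 -0.061 ]
[[ 0.5268 -0.061 ]]
wallback [ 0.5032 -0.0578]
[[ 0.5105 -0.0263]
 [ 0.4959 -0.0893]]
{'K': array([[325.1923,   0.    , 277.7461],
       [  0.    , 325.1923, 212.4345],
       [  0.    ,   0.    ,   1.    ]]), 'view': array([[ 0.2628,  0.9648, -0.0014, -0.6248],
       [ 0.924 , -0.2513,  0.2884, -0.0372],
       [ 0.2779, -0.0771, -0.9575,  0.3793],
       [ 0.    ,  0.    ,  0.    ,  1.    ]])}
[0.1647 0.6026 0.2309]
```

```bash
cat >> h.py <<'E'
from scipy.spatial.transform import Rotation as Ro
def to(P,yaw=None,p=None,a=None):
    """shift mm and turn for TCP to P, tool y at (90+yaw) deg; p,a: assumed start pose"""
    s=readout.get_state();R=Ro.from_quat(s["tcp_rot"]).as_matrix()
    y0=np.degrees(np.arctan2(R[1,1],R[0,1]))-90
    if p is not None: s["ee_pos"]=np.array(p)
    if a is not None:
        t=np.radians(a+90);yv=np.array([np.cos(t),np.sin(t),0]);zv=np.array([0,0,-1.]);R=np.c_[np.cross(yv,zv),yv,zv];y0=a
    d=R.T@(np.array(P)-s["ee_pos"])*1000
    return np.round(d,1),(0 if yaw is None else round(float(-np.radians(yaw-y0)),3)),"yaw now %.2f"%y0
E
python3 - <<'E'
from h import *
print(to((.50,.2,.25)));print(to((.5145,-.0603,.25),-14.8));print(readout.get_state()["tcp_rot"])
E
```

```text
(array([-429.6, -300. ,  -18.8]), 0, 'yaw now -15.29')
(array([-512.2, -547.3,  -18.6]), -0.008, 'yaw now -15.29')
[ 1.33008133e-01  9.91114859e-01 -4.15166032e-04 -1.33749920e-05]
```

Request:
{"name": "drive_tool", "arguments": {
  "targets": [
    [[-22,-15,-10],0,-1],
    [[-64,-45,-19],0,-1],
    [[-107,-75,-19],0,-1],
    [[-150,-105,-19],0,-1],
    [[-193,-135,-19],0,-1],
    [[-236,-165,-19],0,-1],
    [[-279,-195,-19],0,-1],
    [[-322,-225,-19],0,-1],
    [[-365,-255,-19],0,-1],
    [[-400,-280,-19],0,-1]
  ],
  "grip_force": 60
}}

```text
clock: 0.98
ee_pos: [0.4221, 0.2927, 0.2504]
tcp_rot: [0.133, 0.991, 0.0, 0.0]
wrist_force: [0.3, 1.5, -0.5]
grip_width: 0.0852
gripper_force: 0.0
```

```bash
python3 - <<'E'
from h import *
print(to((.50,-.056,.25),-14.8))
E
```

```text
(array([-1.671e+02, -3.159e+02,  3.000e-01]), -0.008, 'yaw now -15.28')
```

Request:
{"name": "drive_tool", "arguments": {
  "targets": [
    [[-18,-34,0],0,-1],
    [[-36,-68,0],0,-1],
    [[-54,-102,0],0,-1],
    [[-72,-136,0],0,-1],
    [[-90,-170,0],0,-1],
    [[-108,-204,0],0,-1],
    [[-126,-238,0],0,-1],
    [[-144,-272,0],0,-1],
    [[-160,-302,0],0,-1],
    [[-167,-316,0],0,-1]
  ]
}}

```text
clock: 1.82
ee_pos: [0.4991, -0.0588, 0.2504]
tcp_rot: [0.135, 0.991, -0.001, 0.0]
wrist_force: [-0.1, 0.0, -0.2]
grip_width: 0.0854
gripper_force: 0.0
```

```bash
python3 - <<'E'
from h import *
np.set_printoptions(precision=4,suppress=True)
s=readout.get_state();print(s["ee_pos"],s["tcp_rot"])
print(vision.camera_params("wrist")["view"])
im=vision.camera("wrist");cv2.imwrite("pics/w1.png",cv2.resize(im,(800,600),interpolation=cv2.INTER_CUBIC))
E
```

```text
[ 0.4991 -0.0588  0.2504] [ 0.135   0.9908 -0.0006  0.0003]
[[ 0.2666  0.9638 -0.0017 -0.0764]
 [ 0.9228 -0.2548  0.2889 -0.5178]
 [ 0.278  -0.0786 -0.9574  0.2539]
 [ 0.      0.      0.      1.    ]]
```

View pics/w1.png

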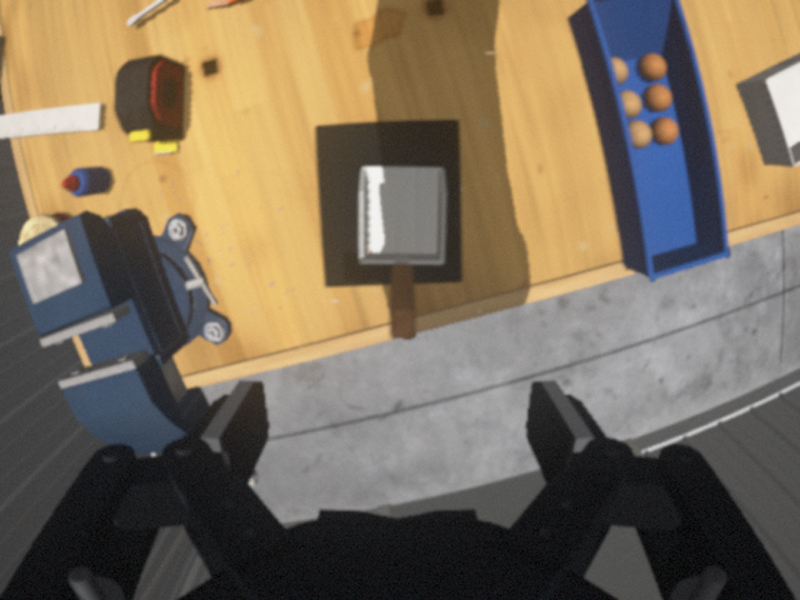

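The wrist picture shows the mat with corners near (316,126), (459,120), (462,282) and (325,285). The pan corners are near (361,168), (447,167), (358,262) and (444,265), and the handle top end is near (402,337).

```bash
cat >> h.py <<'E'
from scipy.optimize import least_squares
def fish(P,V,K):
    q=np.atleast_2d(P)@V[:3,:3].T+V[:3,3];r=np.hypot(q[:,0],q[:,1]);th=np.arctan2(r,q[:,2])
    return K[:2,2]+K[0,0]*th[:,None]*q[:,:2]/r[:,None]
def fit(L,uv,x0,V=None):
    p=vision.camera_params("wrist");V=p["view"] if V is None else V
    uv=(np.array(uv,float)+.5)*.7-.5;L=np.array(L)/1000
    def w(x):
        c,s=np.cos(x[2]),np.sin(x[2]);return np.c_[x[0]+c*L[:,0]-s*L[:,1],x[1]+s*L[:,0]+c*L[:,1],L[:,2]]
    r=least_squares(lambda x:(fish(w(x),V,p["K"])-uv).ravel(),x0);return r.x,np.degrees(r.x[2]),r.fun.round(1)
E
python3 - <<'E'
from h import *
np.set_printoptions(precision=4,suppress=True)
# right in image = +y
print("mat",fit([(-70,-60,4),(-70,60,4),(70,60,4),(70,-60,4)],[(316,126),(459,120),(462,282),(325,285)],[.455,-.054,-.2]))
print("scoop",fit([(-38,-33,19),(-38,33,19),(38,-33,37),(38,33,37),(58,0,126)],[(361,168),(447,167),(358,262),(444,265),(402,333)],[.46,-.05,-.25]))
print("trough rim far",fit([(117,-45,53),(117,45,53)],[(651,279),(729,257)],[.447,.184,.01]))
E
```

```text
mat (array([ 0.4552, -0.0538, -0.2382]), np.float64(-13.647654930229379), array([-0.7, -1.1,  0.8, -0.8,  0.2,  0.5, -0.4,  1.5]))
scoop (array([ 0.4655, -0.0462, -0.2924]), np.float64(-16.75407041234263), array([ 0.7, -0.6, -1.4,  1.5,  1. ,  1.9, -0.3,  1.1, -0.1, -3.2]))
trough rim far (array([ 0.4461,  0.1891, -0.0203]), np.float64(-1.1620915214949255), array([-0.5,  0. ,  0.6, -0. ]))
```

```bash
python3 - <<'E'
from h import *
print(to((.515,-.0608,.074),-16))
E
```

```text
(array([-15.3,   3.7, 176.3]), 0.007, 'yaw now -15.60')
```

Request:
{"name": "drive_tool", "arguments": {
  "targets": [
    [[-15,4,0],0.007,-1],
    [[-15,4,15],0.007,-1],
    [[-15,4,40],0.007,-1],
    [[-15,4,65],0.007,-1],
    [[-15,4,90],0.007,-1],
    [[-15,4,115],0.007,-1],
    [[-15,4,140],0.007,-1],
    [[-15,4,160],0.007,-1],
    [[-15,4,172],0.007,-1],
    [[-15,4,176],0.007,-1]
  ]
}}

```text
clock: 2.7
ee_pos: [0.5134, -0.0542, 0.0723]
tcp_rot: [0.136, 0.991, -0.0, -0.001]
wrist_force: [-0.3, -0.1, -0.1]
grip_width: 0.0854
gripper_force: 0.0
```

Request:
{"name": "drive_tool", "arguments": {
  "targets": [
    [[0,0,0],0,-0.6],
    [[0,0,0],0,-0.2],
    [[0,0,0],0,0.2],
    [[0,0,0],0,0.4],
    [[0,0,0],0,0.6],
    [[0,0,0],0,1],
    [[0,0,0],0,1],
    [[0,0,0],0,1],
    [[0,0,0],0,1],
    [[0,0,0],0,1]
  ],
  "grip_force": 100
}}

```text
clock: 3.53
ee_pos: [0.5148, -0.0544, 0.0749]
tcp_rot: [0.137, 0.991, 0.0, 0.0]
wrist_force: [-1.1, 1.0, 8.0]
grip_width: 0.0149
gripper_force: 97.1
```

```bash
python3 - <<'E'
from h import *
print(readout.get_state())
im=vision.camera("wrist");cv2.imwrite("pics/w2.png",cv2.resize(im,(800,600),interpolation=cv2.INTER_CUBIC))
E
```

```text
{'clock': 3.5333, 'joints': array([-0.12975826,  0.59714827,  0.16328479,  2.00911274, -0.17664568,
        0.54750281,  1.45359494]), 'joint_vel': array([ 0.00070761, -0.00102084,  0.00086445, -0.00084001, -0.00087125,
       -0.00065121,  0.00210806]), 'tau': array([-7.03966501e-02, -7.98842597e+01,  6.24101087e+00, -2.12998527e+01,
        3.91307857e-02, -4.55405898e-01,  3.63896205e-02]), 'ee_pos': array([ 0.51484463, -0.05442159,  0.0749081 ]), 'tcp_rot': array([1.36576240e-01, 9.90629441e-01, 9.97352836e-05, 4.81707470e-04]), 'wrist_force': array([-1.07379025,  0.97719509,  7.9700817 ]), 'ft_torque': array([ 0.02130672,  0.35634103, -0.02701909]), 'gripper_force': 97.06929087638855, 'grip_width': 0.014895220640305414}
```

View pics/w2.png

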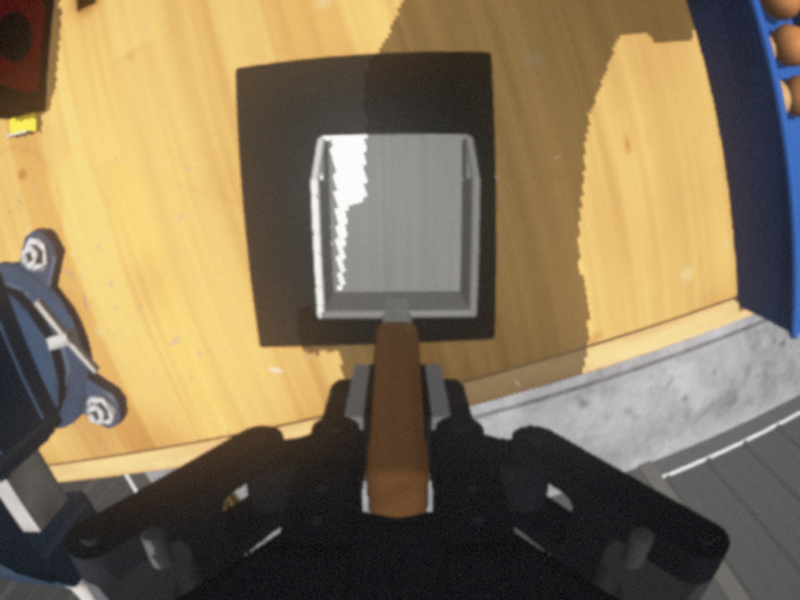

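The handle is centred between the pads and the scoop still stands flat. The pan corners are near (320,137), (473,137), (318,318) and (476,316).

```bash
python3 - <<'E'
from h import *
np.set_printoptions(precision=4,suppress=True)
print("scoop",fit([(-38,-33,19),(-38,33,19),(38,-33,37),(38,33,37)],[(320,137),(473,137),(318,318),(476,316)],[.46,-.05,-.25]))
print("mat",fit([(-70,-60,4),(-70,60,4),(70,60,4),(70,-60,4)],[(237,70),(490,52),(494,337),(260,347)],[.455,-.054,-.2]))
print(to((.5148,-.0544,.2)))
E
```

```text
scoop (array([ 0.4657, -0.0404, -0.2687]), np.float64(-15.39791336232928), array([-1.3, -1.5,  1.1, -2. , -0.5,  1.4,  0.7,  2.3]))
mat (array([ 0.455 , -0.0514, -0.2295]), np.float64(-13.149441545258979), array([-2.4, -1.9,  1.3, -1.2,  1.4,  2.1, -0.6,  1.4]))
(array([  -0.1,    0. , -125.1]), 0, 'yaw now -15.69')
```

```bash
python3 - <<'E'
from h import *
print(to((.555,.186,.20),0))
E
```

```text
(array([  26.2,  242.3, -125.1]), -0.274, 'yaw now -15.69')
```

Request:
{"name": "drive_tool", "arguments": {
  "targets": [
    [[0,0,-15],0,1],
    [[0,0,-40],0,1],
    [[0,0,-70],0,1],
    [[3,25,-100],-0.03,1],
    [[6,55,-120],-0.08,1],
    [[10,90,-125],-0.13,1],
    [[14,125,-125],-0.17,1],
    [[18,160,-125],-0.21,1],
    [[22,195,-125],-0.25,1],
    [[25,225,-125],-0.274,1]
  ],
  "grip_force": 120
}}

```text
clock: 4.42
ee_pos: [0.551, 0.1716, 0.1995]
tcp_rot: [-0.002, 1.0, 0.0, 0.0]
wrist_force: [1.2, 0.4, -2.2]
grip_width: 0.0148
gripper_force: 117.2
```

Request:
{"name": "drive_tool", "arguments": {
  "targets": [
    [[4,8,0],0,1],
    [[5,17,0],0,1],
    [[5,17,0],0,1],
    [[5,17,0],0,1],
    [[5,17,0],0,1],
    [[5,17,0],0,1],
    [[5,17,0],0,1],
    [[5,17,0],0,1],
    [[5,17,0],0,1],
    [[5,17,0],0,1]
  ]
}}

```text
clock: 5.25
ee_pos: [0.5463, 0.1858, 0.1993]
tcp_rot: [0.0, 1.0, -0.0, -0.0]
wrist_force: [-0.3, -0.3, -1.7]
grip_width: 0.0144
gripper_force: 117.2
```

```bash
python3 - <<'E'
from h import *
np.set_printoptions(precision=4,suppress=True)
s=readout.get_state();print(s["ee_pos"],to((.555,.186,.20),0))
im=vision.camera("wrist");cv2.imwrite("pics/w3.png",cv2.resize(im,(800,600),interpolation=cv2.INTER_CUBIC))
E
```

```text
[0.5463 0.1858 0.1993] (array([-8.7,  0.2, -0.7]), -0.0, 'yaw now -0.01')
```

View pics/w3.png

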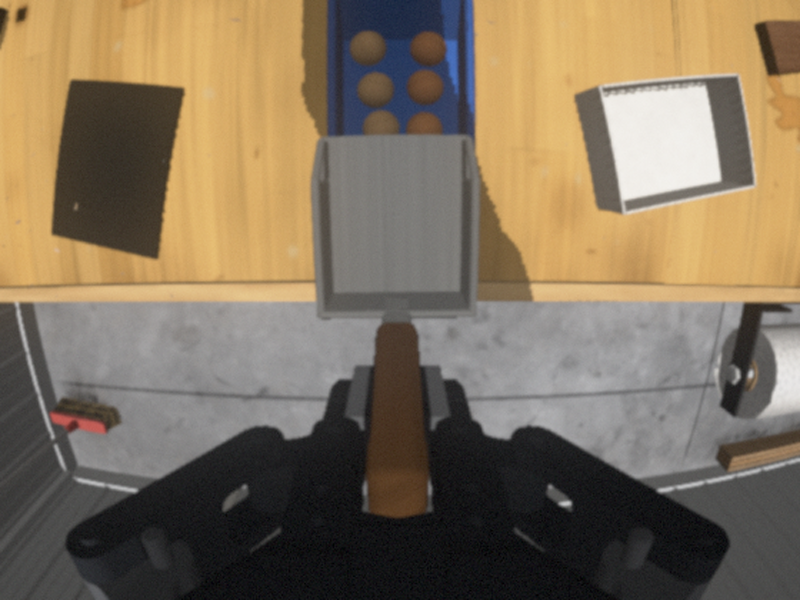

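The scoop is level over the trough, with nose corners at (320,137) and (473,137). The trough's outer rim edges are near x 327 and 475. The nearest knobs are at (381,125) and (423,125). The tray rim corners are (600,86), (740,74), (755,186) and (624,212).

```bash
cat >> h.py <<'E'
def wpix(uv,z):
    p=vision.camera_params("wrist");K,V=p["K"],p["view"];R,t=V[:3,:3],V[:3,3];c=-R.T@t
    m=(np.atleast_2d(np.array(uv,float))+.5)*.7-.5-K[:2,2];r=np.hypot(m[:,0],m[:,1]);th=r/K[0,0]
    d=np.c_[m/r[:,None]*np.sin(th)[:,None],np.cos(th)]@R
    return c+d*((z-c[2])/d[:,2])[:,None]
E
python3 - <<'E'
from h import *
np.set_printoptions(precision=4,suppress=True)
print("trough edges",wpix([(327,125),(475,125),(328,20),(472,20)],.053))
print("nose",wpix([(320,137),(473,137)],.143))
print("knobs",wpix([(368,48),(428,48),(376,89),(426,86),(381,125),(423,125)],.016))
print("tray",fit([(-45.5,-65,48),(-45.5,65,48),(45.5,65,48),(45.5,-65,48)],[(600,86),(740,74),(755,186),(624,212)],[.437,.386,-.23]))
E
```

```text
trough edges [[0.4446 0.1433 0.053 ]
 [0.4443 0.2341 0.053 ]
 [0.3757 0.1435 0.053 ]
 [0.3754 0.2326 0.053 ]]
nose [[0.4583 0.1537 0.143 ]
 [0.4582 0.2184 0.143 ]]
knobs [[0.386  0.1662 0.016 ]
 [0.3859 0.2076 0.016 ]
 [0.4162 0.1718 0.016 ]
 [0.4139 0.2061 0.016 ]
 [0.442  0.1752 0.016 ]
 [0.4418 0.2041 0.016 ]]
tray (array([0.437 , 0.3937, 0.2427]), np.float64(13.90372322385698), array([-0.4, -2. , -0.2, -1.1,  1.4,  1.2, -0.1,  2. ]))
```

Request:
{"name": "drive_tool", "arguments": {
  "targets": [
    [[-4,1,0],0,1],
    [[-4,1,10],0,1],
    [[-4,1,30],0,1],
    [[-4,1,50],0,1],
    [[-4,1,70],0,1],
    [[-4,1,90],0,1],
    [[-4,1,105],0,1],
    [[-4,1,115],0,1],
    [[-4,1,119],0,1],
    [[-4,1,119],0,1]
  ]
}}

```text
clock: 6.13
ee_pos: [0.5499, 0.1869, 0.0794]
tcp_rot: [-0.0, 1.0, -0.0, -0.001]
wrist_force: [-0.2, 0.3, -1.6]
grip_width: 0.0146
gripper_force: 117.2
```

Request:
{"name": "drive_tool", "arguments": {
  "targets": [
    [[0,0,1],0,1],
    [[0,0,2],0,1],
    [[0,0,3],0,1],
    [[0,0,4],0,1],
    [[0,0,4],0,1],
    [[0,0,4],0,1],
    [[0,0,4],0,1],
    [[0,0,4],0,1],
    [[0,0,4],0,1],
    [[0,0,4],0,1]
  ]
}}

```text
clock: 6.97
ee_pos: [0.5502, 0.187, 0.0763]
tcp_rot: [-0.0, 1.0, -0.0, -0.0]
wrist_force: [-0.1, 0.4, -2.2]
grip_width: 0.0146
gripper_force: 117.2
```

Request:
{"name": "drive_tool", "arguments": {
  "targets": [
    [[0,0,1],0,1],
    [[0,0,2],0,1],
    [[0,0,2],0,1],
    [[0,0,2],0,1],
    [[0,0,2],0,1],
    [[0,0,2],0,1],
    [[0,0,2],0,1],
    [[0,0,2],0,1],
    [[0,0,2],0,1],
    [[0,0,2],0,1]
  ]
}}

```text
clock: 7.8
ee_pos: [0.5503, 0.187, 0.0743]
tcp_rot: [-0.0, 1.0, -0.0, 0.0]
wrist_force: [0.3, -0.0, -2.5]
grip_width: 0.0145
gripper_force: 117.5
```

Request:
{"name": "drive_tool", "arguments": {
  "targets": [
    [[0,0,1],0,1],
    [[6,0,1],0,1],
    [[13,0,1],0,1],
    [[20,0,1],0,1],
    [[27,0,1],0,1],
    [[34,0,1],0,1],
    [[41,0,1],0,1],
    [[48,0,1],0,1],
    [[55,0,1],0,1],
    [[60,0,1],0,1]
  ]
}}

```text
clock: 8.63
ee_pos: [0.4911, 0.1873, 0.074]
tcp_rot: [-0.0, 1.0, 0.001, 0.001]
wrist_force: [5.1, 0.8, 6.2]
grip_width: 0.0143
gripper_force: 118.5
```

```bash
python3 - <<'E'
from h import *
im=vision.camera("wrist");cv2.imwrite("pics/w4.png",cv2.resize(im[:260],(800,371),interpolation=cv2.INTER_CUBIC))
print(readout.get_state()["wrist_force"])
E
```

```text
[ 0.45953821 -0.37933245  3.82057204]
```

View pics/w4.png

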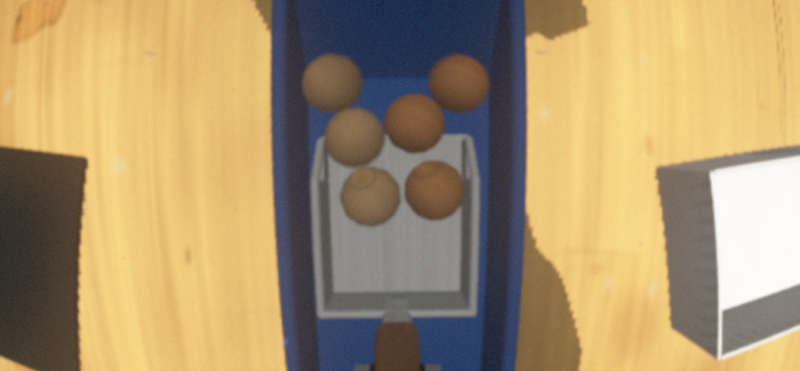

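Two knobs are already in the pan, at (370,195) and (434,190). Two sit at the nose, at (354,136) and (414,123). The last two are against the ramp, at (332,82) and (458,82).

Request:
{"name": "drive_tool", "arguments": {
  "targets": [
    [[2,0,0],0,1],
    [[5,0,0],0,1],
    [[8,0,0],0,1],
    [[11,0,0],0,1],
    [[14,0,0],0,1],
    [[17,0,0],0,1],
    [[19,0,0],0,1],
    [[21,0,0],0,1],
    [[22,0,0],0,1],
    [[22,0,0],0,1]
  ]
}}

```text
clock: 9.52
ee_pos: [0.4693, 0.1873, 0.074]
tcp_rot: [-0.0, 1.0, 0.001, 0.001]
wrist_force: [3.1, 0.6, 8.1]
grip_width: 0.0143
gripper_force: 118.5
```

```bash
python3 - <<'E'
from h import *
im=vision.camera("wrist");cv2.imwrite("pics/w5.png",cv2.resize(im[:260],(800,371),interpolation=cv2.INTER_CUBIC))
print(readout.get_state()["wrist_force"])
E
```

```text
[3.12540387 0.81240069 9.25494402]
```

View pics/w5.png

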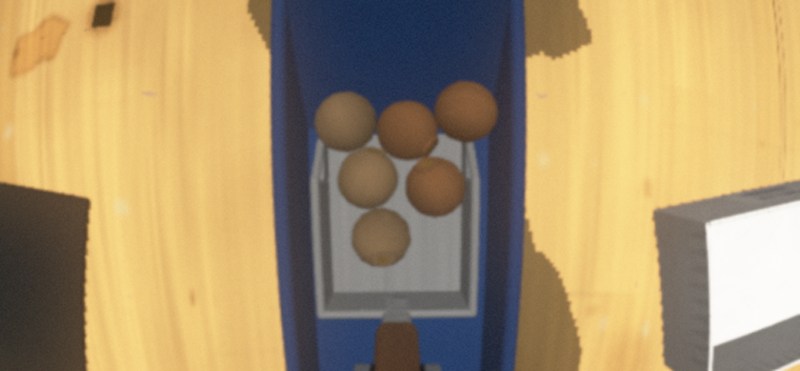

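Three knobs are well inside the pan: (380,237), (367,178) and (436,187). One sits at the nose edge at (407,130) and two are at the ramp. I'll lift gently straight up.

Request:
{"name": "drive_tool", "arguments": {
  "targets": [
    [[0,0,-2],0,1],
    [[0,0,-5],0,1],
    [[0,0,-9],0,1],
    [[0,0,-14],0,1],
    [[0,0,-19],0,1],
    [[0,0,-24],0,1],
    [[0,0,-29],0,1],
    [[0,0,-33],0,1],
    [[0,0,-35],0,1],
    [[0,0,-35],0,1]
  ]
}}

```text
clock: 10.4
ee_pos: [0.4684, 0.1871, 0.1088]
tcp_rot: [-0.0, 1.0, 0.0, 0.0]
wrist_force: [-0.3, 0.1, -1.3]
grip_width: 0.0145
gripper_force: 117.5
```

```bash
python3 - <<'E'
from h import *
im=vision.camera("wrist");cv2.imwrite("pics/w6.png",cv2.resize(im[:260],(800,371),interpolation=cv2.INTER_CUBIC))
print(readout.get_state()["wrist_force"])
E
```

```text
[-0.09962752  0.32348626 -2.58570138]
```

View pics/w6.png

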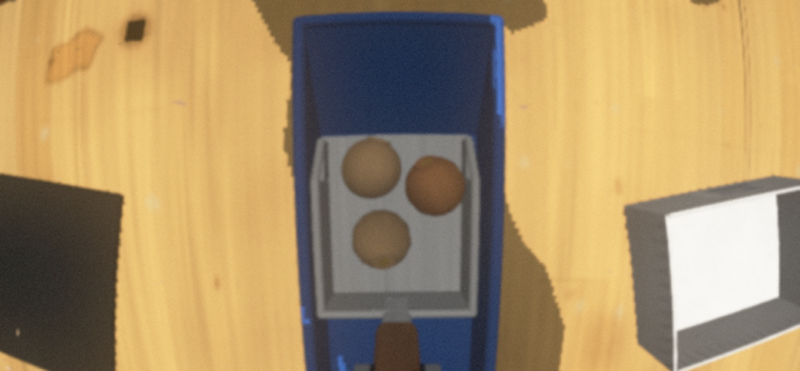

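Exactly three knobs are in the pan, at (371,168), (435,185) and (381,238). The others stayed in the trough.

```bash
cat >> h.py <<'E'
def pan(show=True):
    im=vision.camera("wrist");hs=cv2.cvtColor(im,cv2.COLOR_BGR2HSV)
    m=((hs[...,0]>4)&(hs[...,0]<26)&(hs[...,1]>60)&(hs[...,2]>50)).astype(np.uint8)
    z=np.zeros_like(m);z[90:206,229:326]=m[90:206,229:326]
    n,l,st,c=cv2.connectedComponentsWithStats(z)
    return [(int(st[i,4]),(c[i]/.7).round()) for i in range(1,n) if st[i,4]>40]
E
python3 - <<'E'
from h import *
np.set_printoptions(precision=3,suppress=True)
s=readout.get_state();print(s["joints"],s["ee_pos"]);print(pan())
E
```

```text
[-0.575  0.518  0.103  2.024 -0.09   0.604  1.159] [0.468 0.187 0.108]
[(1336, array([371., 166.])), (1366, array([435., 185.])), (1265, array([381., 239.]))]
```

Request:
{"name": "drive_tool", "arguments": {
  "targets": [
    [[0,0,-3],0,1],
    [[0,0,-9],0,1],
    [[0,0,-18],0,1],
    [[0,0,-30],0,1],
    [[0,0,-43],0,1],
    [[0,0,-57],0,1],
    [[0,0,-70],0,1],
    [[0,0,-81],0,1],
    [[0,0,-88],0,1],
    [[0,0,-91],0,1]
  ]
}}

```text
clock: 11.33
ee_pos: [0.4686, 0.1871, 0.2007]
tcp_rot: [-0.0, 1.0, 0.0, 0.001]
wrist_force: [0.5, 0.4, -1.7]
grip_width: 0.0146
gripper_force: 117.5
```

Request:
{"name": "drive_tool", "arguments": {
  "targets": [
    [[-1,2,0],0,1],
    [[-3,6,0],0,1],
    [[-7,13,0],0,1],
    [[-12,23,0],0,1],
    [[-19,36,0],0,1],
    [[-27,50,0],0,1],
    [[-36,65,0],0,1],
    [[-43,78,0],0,1],
    [[-49,88,0],0,1],
    [[-52,93,0],0,1]
  ]
}}

```text
clock: 12.17
ee_pos: [0.5206, 0.2823, 0.1985]
tcp_rot: [-0.001, 1.0, 0.0, -0.0]
wrist_force: [-0.5, -0.2, -2.4]
grip_width: 0.0146
gripper_force: 117.4
```

Request:
{"name": "drive_tool", "arguments": {
  "targets": [
    [[0,0,0],0,1],
    [[0,0,0],0,1],
    [[0,0,0],0,1],
    [[0,0,0],0,1],
    [[0,0,0],0,1],
    [[0,0,0],0,1],
    [[0,0,0],0,1],
    [[0,0,0],0,1],
    [[0,0,0],0,1],
    [[0,0,0],0,1]
  ]
}}

```text
clock: 13.0
ee_pos: [0.5202, 0.28, 0.1993]
tcp_rot: [-0.0, 1.0, -0.0, -0.0]
wrist_force: [-0.6, -0.5, -2.1]
grip_width: 0.0144
gripper_force: 117.4
```

```bash
python3 - <<'E'
from h import *
np.set_printoptions(precision=4,suppress=True)
s=readout.get_state();print(s["clock"],s["ee_pos"],s["joints"],s["wrist_force"],pan())
V=vision.camera_params("wrist");import pickle;pickle.dump(V,open("V7.pkl","wb"))
im=vision.camera("wrist");cv2.imwrite("pics/w7full.png",im)
cv2.imwrite("pics/w7.png",cv2.resize(im,(800,600),interpolation=cv2.INTER_CUBIC))
E
```

```text
13.0 [0.5202 0.28   0.1993] [-0.6789  0.5058  0.1205  1.7316 -0.0739  0.9085  1.043 ] [-0.6077 -0.475  -2.1021] [(1411, array([419., 147.])), (1231, array([374., 268.]))]
```

View pics/w7.png

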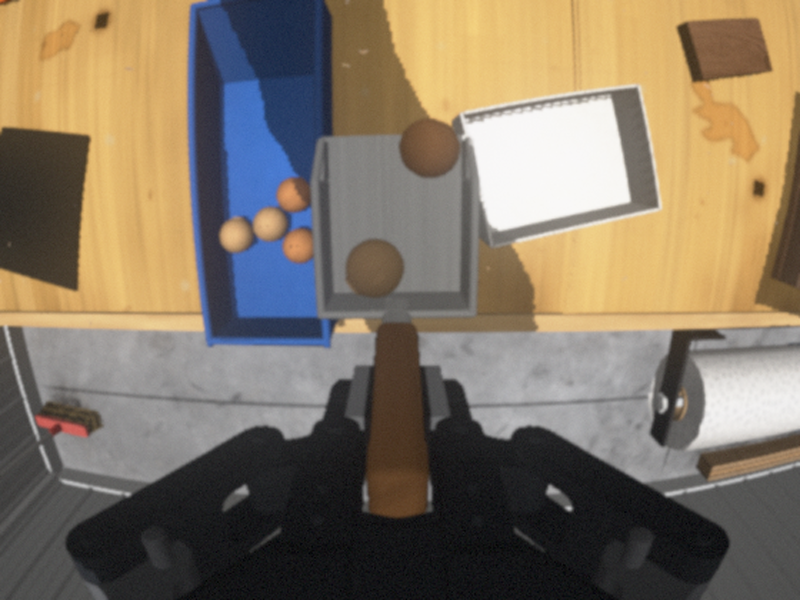

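One knob rolled back into the trough, which now shows four. In the pan one is at the back, at (375,268), and one at the nose edge, at (430,147). The tray rim corners are (458,118), (641,86), (661,209) and (492,246). I'll check whether the edge knob is still rolling.

```bash
python3 - <<'E'
from h import *
np.set_printoptions(precision=4,suppress=True)
import pickle;V=pickle.load(open("V7.pkl","rb"))["view"]
print("tray",fit([(-45.5,-65,48),(-45.5,65,48),(45.5,65,48),(45.5,-65,48)],[(458,118),(641,86),(661,209),(492,246)],[.437,.386,.23],V))
print("knobs trough",wpix([(294,194),(270,224),(237,235),(301,246)],.016)[:,:2])
print("edge knob",wpix([(430,147)],.142),"back",wpix([(375,268)],.142),"nose",wpix([(320,137),(473,137)],.143)[:,0])
def f():
    im=vision.camera("wrist");hs=cv2.cvtColor(im,cv2.COLOR_BGR2HSV)
    m=((hs[...,0]>4)&(hs[...,0]<26)&(hs[...,1]>90)&(hs[...,2]<150)).astype(np.uint8)
    z=np.zeros_like(m);z[75:206,229:326]=m[75:206,229:326]
    n,l,st,c=cv2.connectedComponentsWithStats(z);return [(int(st[i,4]),c[i]/.7) for i in range(1,n) if st[i,4]>80]
print(f());print(f())
E
```

```text
tray (array([0.4384, 0.3933, 0.2546]), np.float64(14.585542446013116), array([ 0.7, -3.3, -1.3, -1.8,  1. ,  1.5, -0.3,  3.7]))
knobs trough [[0.4632 0.2076]
 [0.4842 0.189 ]
 [0.4915 0.163 ]
 [0.5008 0.2114]]
edge knob [[0.437  0.2943 0.142 ]] back [[0.4897 0.2708 0.142 ]] nose [0.4322 0.4322]
[(2311, array([402.3564, 133.1267])), (947, array([374.9842, 266.4746]))]
[(2304, array([402.5843, 133.0884])), (917, array([375.0818, 266.8079]))]
```

Request:
{"name": "drive_tool", "arguments": {
  "targets": [
    [[0,0.5,0],0,1],
    [[0,2,0],0,1],
    [[0,4.5,0],0,1],
    [[0,8,0],0,1],
    [[0,12.5,0],0,1],
    [[0,18,0],0,1],
    [[0,24.5,0],0,1],
    [[0,32,0],0,1],
    [[0,40,0],0,1],
    [[0,48,0],0,1]
  ]
}}

```text
clock: 14.03
ee_pos: [0.5201, 0.329, 0.1992]
tcp_rot: [-0.0, 1.0, 0.0, -0.0]
wrist_force: [0.0, -0.5, -2.2]
grip_width: 0.0146
gripper_force: 117.4
```

Request:
{"name": "drive_tool", "arguments": {
  "targets": [
    [[0,8,0],0,1],
    [[0,16,0],0,1],
    [[0,23.5,0],0,1],
    [[0,30,0],0,1],
    [[0,35.5,0],0,1],
    [[0,40,0],0,1],
    [[0,43.5,0],0,1],
    [[0,46,0],0,1],
    [[0,47.5,0],0,1],
    [[0,48,0],0,1]
  ]
}}

```text
clock: 14.87
ee_pos: [0.5202, 0.3761, 0.1993]
tcp_rot: [-0.0, 1.0, -0.0, 0.0]
wrist_force: [0.1, 0.2, -2.6]
grip_width: 0.0145
gripper_force: 117.4
```

```bash
cat >> h.py <<'E'
def kn(box=(60,206,229,326),area=80,sv=None):
    """knob circles seen in the wrist picture inside box (rows, cols; native pixels), in 800x600 coordinates"""
    im=vision.camera("wrist")
    if sv: cv2.imwrite(sv,im)
    g=cv2.GaussianBlur(im,(3,3),0)[box[0]:box[1],box[2]:box[3],0]
    hs=cv2.cvtColor(im,cv2.COLOR_BGR2HSV)
    c=cv2.HoughCircles(cv2.GaussianBlur(cv2.cvtColor(im,cv2.COLOR_BGR2GRAY),(5,5),0),cv2.HOUGH_GRADIENT,1,20,param1=60,param2=12,minRadius=8,maxRadius=24)
    o=[]
    for x,y,r in (c[0] if c is not None else []):
        if box[0]<=y<box[1] and box[2]<=x<box[3]:
            p=np.median(hs[int(y)-4:int(y)+5,int(x)-4:int(x)+5].reshape(-1,3),0)
            if 3<p[0]<27 and p[1]>60: o.append((round(float(x/.7)),round(float(y/.7)),round(float(r/.7)),p.astype(int).tolist()))
    return o
E
python3 - <<'E'
from h import *
print(readout.get_state()["ee_pos"],kn(sv="pics/n8.png"),kn((0,300,0,560)))
E
```

```text
[0.52022646 0.37607908 0.19928012] [(425, 146, 31, [13, 107, 129]), (358, 269, 28, [16, 105, 122])] [(425, 145, 29, [13, 107, 130]), (48, 416, 33, [9, 106, 82]), (171, 202, 13, [13, 139, 202]), (361, 269, 26, [16, 105, 122]), (752, 304, 33, [17, 124, 116]), (129, 234, 17, [16, 108, 193]), (158, 228, 17, [16, 106, 187]), (624, 101, 26, [17, 153, 221]), (755, 102, 17, [15, 102, 81]), (522, 305, 21, [18, 123, 132]), (651, 126, 26, [17, 152, 218]), (789, 341, 17, [12, 110, 196])]
```

Request:
{"name": "drive_tool", "arguments": {
  "targets": [
    [[0,0,2],0,1],
    [[0,0,6],0,1],
    [[0,0,13],0,1],
    [[0,0,22],0,1],
    [[0,0,33],0,1],
    [[0,0,44],0,1],
    [[0,0,54],0,1],
    [[0,0,62],0,1],
    [[0,0,67],0,1],
    [[0,0,69],0,1]
  ]
}}

```text
clock: 15.8
ee_pos: [0.5199, 0.3758, 0.1291]
tcp_rot: [-0.0, 1.0, -0.0, -0.0]
wrist_force: [-1.3, -0.3, -2.0]
grip_width: 0.0144
gripper_force: 117.4
```

```bash
python3 - <<'E'
from h import *
print(readout.get_state()["ee_pos"],kn())
E
```

```text
[0.5199293  0.37576607 0.12914322] [(425, 144, 30, [12, 99, 137]), (358, 269, 28, [16, 107, 124])]
```

Request:
{"name": "drive_tool", "arguments": {
  "targets": [
    [[-22,0,0],0,1],
    [[-22,0,0],0,1],
    [[-22,0,0],0,1],
    [[-22,0,0],0,1],
    [[-22,0,0],0,1],
    [[-22,0,0],0,1],
    [[-22,0,0],0,1],
    [[-22,0,0],0,1],
    [[-22,0,0],0,1],
    [[-22,0,0],0,1]
  ]
}}

```text
clock: 16.68
ee_pos: [0.5422, 0.376, 0.1303]
tcp_rot: [-0.0, 1.0, 0.0, 0.0]
wrist_force: [0.1, -0.4, -2.1]
grip_width: 0.0147
gripper_force: 117.4
```

```bash
python3 - <<'E'
from h import *
print(readout.get_state()["ee_pos"],kn((60,206,200,420)))
E
```

```text
[0.54215959 0.37604109 0.13034714] [(372, 268, 29, [16, 104, 120]), (416, 118, 23, [13, 105, 148]), (498, 205, 19, [20, 114, 238])]
```

Request:
{"name": "drive_tool", "arguments": {
  "targets": [
    [[18,0,0],0,1],
    [[18,0,0],0,1],
    [[18,0,0],0,1],
    [[18,0,0],0,1],
    [[18,0,0],0,1],
    [[18,0,0],0,1],
    [[18,0,0],0,1],
    [[18,0,0],0,1],
    [[18,0,0],0,1],
    [[18,0,0],0,1]
  ]
}}

```text
clock: 17.57
ee_pos: [0.5243, 0.3759, 0.1303]
tcp_rot: [-0.0, 1.0, -0.0, 0.0]
wrist_force: [0.6, 1.0, -1.9]
grip_width: 0.0146
gripper_force: 117.5
```

```bash
python3 - <<'E'
from h import *
print(readout.get_state()["ee_pos"],kn((50,206,200,420)))
E
```

```text
[0.5242767  0.37594705 0.13025772] [(355, 168, 30, [16, 102, 133])]
```

Request:
{"name": "drive_tool", "arguments": {
  "targets": [
    [[0.5,0,0],0,1],
    [[1.5,0,0],0,1],
    [[3,0,0],0,1],
    [[5,0,0],0,1],
    [[7.5,0,0],0,1],
    [[10,0,0],0,1],
    [[12,0,0],0,1],
    [[13.5,0,0],0,1],
    [[14.5,0,0],0,1],
    [[15,0,0],0,1]
  ]
}}

```text
clock: 18.45
ee_pos: [0.509, 0.376, 0.1303]
tcp_rot: [-0.0, 1.0, -0.0, -0.0]
wrist_force: [0.7, -0.4, -1.6]
grip_width: 0.0142
gripper_force: 117.5
```

```bash
python3 - <<'E'
from h import *
print(readout.get_state()["ee_pos"],kn((50,206,200,420)))
E
```

```text
[0.50904194 0.37603134 0.13030972] [(354, 148, 32, [16, 104, 133])]
```

Request:
{"name": "drive_tool", "arguments": {
  "targets": [
    [[-30,0,0],0,1],
    [[-30,0,0],0,1],
    [[-30,0,0],0,1],
    [[-30,0,0],0,1],
    [[-30,0,0],0,1],
    [[-30,0,0],0,1],
    [[-30,0,0],0,1],
    [[-30,0,0],0,1],
    [[-30,0,0],0,1],
    [[-30,0,0],0,1]
  ]
}}

```text
clock: 19.33
ee_pos: [0.5391, 0.3761, 0.1303]
tcp_rot: [-0.0, 1.0, 0.0, 0.0]
wrist_force: [-0.4, -0.0, -1.7]
grip_width: 0.0147
gripper_force: 117.4
```

Request:
{"name": "drive_tool", "arguments": {
  "targets": [
    [[-30,0,-8],0,1],
    [[-55,0,-20],0,1],
    [[-55,0,-36],0,1],
    [[-55,0,-54],0,1],
    [[-55,0,-70],0,1],
    [[-55,0,-70],0,1],
    [[-55,0,-70],0,1],
    [[-55,0,-70],0,1],
    [[-55,0,-70],0,1],
    [[-55,0,-70],0,1]
  ]
}}

```text
clock: 20.17
ee_pos: [0.5938, 0.3758, 0.1993]
tcp_rot: [-0.0, 1.0, -0.0, -0.001]
wrist_force: [-0.7, 0.3, -0.9]
grip_width: 0.0146
gripper_force: 117.5
```

```bash
python3 - <<'E'
from h import *
np.set_printoptions(precision=3,suppress=True)
s=readout.get_state();print(s["ee_pos"],s["joints"])
k=kn((0,206,0,560),sv="pics/n9.png")
for q in k:
    w=wpix([q[:2]],.016)[0];d=w[:2]-[.4384,.3933];c,sn=np.cos(.25),np.sin(.25)
    print(q,w,"tray frame",np.array([c*d[0]+sn*d[1],-sn*d[0]+c*d[1]]),"trough",w[:2]-[.4465,.1875])
E
```

```text
[0.594 0.376 0.199] [-0.716  0.684  0.115  1.404 -0.083  1.06   0.985]
(464, 78, 17, [13, 118, 200]) [0.455 0.422 0.016] tray frame [0.023 0.024] trough [0.008 0.235]
(168, 105, 14, [13, 140, 194]) [0.463 0.205 0.016] tray frame [-0.023 -0.188] trough [0.017 0.018]
(352, 68, 29, [15, 77, 102]) [0.448 0.345 0.016] tray frame [-0.003 -0.049] trough [0.001 0.157]
(121, 139, 14, [16, 109, 201]) [0.484 0.161 0.016] tray frame [-0.013 -0.236] trough [ 0.038 -0.026]
(149, 136, 15, [16, 108, 193]) [0.485 0.188 0.016] tray frame [-0.006 -0.21 ] trough [0.039 0.001]
(765, 229, 30, [17, 124, 111]) [0.548 0.704 0.016] tray frame [0.183 0.274] trough [0.101 0.517]
(545, 236, 17, [18, 106, 225]) [0.566 0.484 0.016] tray frame [0.146 0.057] trough [0.119 0.297]
(238, 151, 25, [18, 133, 217]) [0.504 0.262 0.016] tray frame [ 0.031 -0.143] trough [0.057 0.075]
```

```bash
python3 - <<'E'
from h import *
im=vision.camera("top");c=w2pix("top",[[.4384,.3933,.015],[.4465,.1875,.015]])
hs=cv2.cvtColor(im,cv2.COLOR_BGR2HSV);m=((hs[...,0]>3)&(hs[...,0]<25)&(hs[...,1]>90)).astype(np.uint8)
for q,r in zip(c,[(16,22),(38,14)]):
    z=np.zeros_like(m);y0,x0=int(q[1])-r[0],int(q[0])-r[1];z[y0:y0+2*r[0],x0:x0+2*r[1]]=m[y0:y0+2*r[0],x0:x0+2*r[1]]
    n,l,st,ce=cv2.connectedComponentsWithStats(z)
    for i in range(1,n):
        if st[i,4]>8: print(st[i,4],pix2w("top",[ce[i]],.016)[0][:2].round(3))
    print()
E
```

```text
18 [0.398 0.334]

28 [0.502 0.208]
21 [0.486 0.186]
20 [0.486 0.161]
26 [0.465 0.205]
```

Request:
{"name": "drive_tool", "arguments": {
  "targets": [
    [[12,-12,0],0,1],
    [[36,-34,0],0,1],
    [[60,-57,0],0,1],
    [[84,-80,0],0.1,1],
    [[108,-103,0],0.2,1],
    [[132,-126,0],0.32,1],
    [[156,-149,0],0.44,1],
    [[175,-170,0],0.56,1],
    [[188,-183,0],0.68,1],
    [[190,-188,0],0.8,1]
  ]
}}

```text
clock: 21.1
ee_pos: [0.4021, 0.186, 0.2004]
tcp_rot: [0.393, 0.92, -0.0, -0.001]
wrist_force: [0.3, 0.1, -1.0]
grip_width: 0.015
gripper_force: 117.5
```

Request:
{"name": "drive_tool", "arguments": {
  "targets": [
    [[0,0,0],0.12,1],
    [[0,0,0],0.24,1],
    [[0,0,0],0.36,1],
    [[0,0,0],0.48,1],
    [[0,0,0],0.6,1],
    [[0,0,0],0.72,1],
    [[0,0,0],0.84,1],
    [[0,0,0],0.96,1],
    [[0,0,0],1.08,1],
    [[0,0,0],1.2,1]
  ]
}}

```text
clock: 21.93
ee_pos: [0.4042, 0.188, 0.2003]
tcp_rot: [0.843, 0.538, 0.0, -0.0]
wrist_force: [-0.4, 0.5, -1.7]
grip_width: 0.0146
gripper_force: 117.6
```

Request:
{"name": "drive_tool", "arguments": {
  "targets": [
    [[0,0,0],0.12,1],
    [[0,0,0],0.24,1],
    [[0,0,0],0.36,1],
    [[0,0,0],0.48,1],
    [[0,0,0],0.6,1],
    [[0,0,0],0.72,1],
    [[0,0,0],0.84,1],
    [[0,0,0],0.96,1],
    [[0,0,0],1.08,1],
    [[0,0,0],1.142,1]
  ]
}}

```text
clock: 22.77
ee_pos: [0.4042, 0.1881, 0.2003]
tcp_rot: [1.0, -0.004, 0.0, 0.0]
wrist_force: [-1.0, 0.3, -2.1]
grip_width: 0.0144
gripper_force: 117.6
```

```bash
python3 - <<'E'
from h import *
np.set_printoptions(precision=3,suppress=True)
s=readout.get_state();print(s["ee_pos"],s["joints"],to((.357,.1875,.2),-180),kn((0,300,0,560),sv="pics/n10.png"))
E
```

```text
[0.404 0.188 0.2  ] [-1.278  0.426  0.932  2.115 -0.471  0.82  -1.635] (array([-47.2,   0.9,   0.3]), -0.007, 'yaw now -180.41') [(184, 222, 17, [16, 104, 197]), (106, 211, 19, [14, 128, 172]), (285, 192, 33, [18, 126, 121]), (748, 416, 30, [18, 132, 219]), (714, 116, 22, [18, 130, 200]), (365, 134, 14, [13, 117, 209])]
```

```bash
python3 - <<'E'
from h import *
np.set_printoptions(precision=3,suppress=True)
for q in [(184,222),(106,211)]:
    w=wpix([q],.016)[0];d=w[:2]-[.4384,.3933];c,sn=np.cos(.25),np.sin(.25)
    print(w,np.array([c*d[0]+sn*d[1],-sn*d[0]+c*d[1]]))
E
```

```text
[0.444 0.349 0.016] [-0.005 -0.044]
[0.458 0.422 0.016] [0.026 0.023]
```

Request:
{"name": "drive_tool", "arguments": {
  "targets": [
    [[-5,0,0],-0.007,1],
    [[-12,1,0],-0.007,1],
    [[-20,1,0],-0.007,1],
    [[-28,1,0],-0.007,1],
    [[-36,1,5],-0.007,1],
    [[-42,1,12],-0.007,1],
    [[-46,1,20],-0.007,1],
    [[-47,1,30],-0.007,1],
    [[-47,1,40],-0.007,1],
    [[-47,1,50],-0.007,1]
  ]
}}

```text
clock: 23.65
ee_pos: [0.3568, 0.187, 0.1492]
tcp_rot: [1.0, 0.004, -0.0, 0.0]
wrist_force: [-0.5, 0.8, -2.1]
grip_width: 0.0146
gripper_force: 117.5
```

```bash
python3 - <<'E'
from h import *
np.set_printoptions(precision=4,suppress=True)
s=readout.get_state();print(s["ee_pos"],s["joints"],to((.357,.1875,.085),-180))
k=kn((0,206,150,420),sv="pics/n11.png");print(k)
im=cv2.imread("pics/n11.png");hs=cv2.cvtColor(im,cv2.COLOR_BGR2HSV)
b=((hs[...,0]>100)&(hs[...,0]<125)&(hs[...,1]>130)).astype(np.uint8)
for r in (40,60,80): 
    x=np.where(b[r])[0];print(r,x.min(),x.max(),wpix([((x.min()-.5)/.7,r/.7),((x.max()+.5)/.7,r/.7)],.053)[:,:2])
print(wpix([q[:2] for q in k],.016)[:,:2])
E
```

```text
[0.3568 0.187  0.1492] [-1.2847  0.4428  0.8485  2.2612 -0.5562  0.6541 -1.5917] (array([ 0.2, -0.6, 64.2]), 0.007, 'yaw now -179.58')
[(364, 109, 17, [13, 134, 201]), (438, 79, 20, [16, 105, 194]), (358, 55, 20, [13, 135, 181]), (398, 75, 17, [16, 105, 205])]
40 217 336 [[0.4876 0.2323]
 [0.4882 0.1456]]
60 217 336 [[0.4722 0.2321]
 [0.4728 0.1456]]
80 218 336 [[0.4571 0.2312]
 [0.4577 0.1454]]
[[0.4637 0.2067]
 [0.4824 0.1641]
 [0.4968 0.2106]
 [0.4843 0.1873]]
```

Request:
{"name": "drive_tool", "arguments": {
  "targets": [
    [[0,-1,5],0.007,1],
    [[0,-1,12],0.007,1],
    [[0,-1,20],0.007,1],
    [[0,-1,28],0.007,1],
    [[0,-1,36],0.007,1],
    [[0,-1,44],0.007,1],
    [[0,-1,52],0.007,1],
    [[0,-1,58],0.007,1],
    [[0,-1,62],0.007,1],
    [[0,-1,63],0.007,1]
  ]
}}

```text
clock: 24.53
ee_pos: [0.3571, 0.1877, 0.0867]
tcp_rot: [1.0, -0.0, -0.0, 0.0]
wrist_force: [0.1, 0.6, -2.2]
grip_width: 0.0146
gripper_force: 117.4
```

Request:
{"name": "drive_tool", "arguments": {
  "targets": [
    [[2,0,1],0,1],
    [[5,0,3],0,1],
    [[8,0,5],0,1],
    [[11,0,7],0,1],
    [[14,0,9],0,1],
    [[17,0,11],0,1],
    [[20,0,12.5],0,1],
    [[23,0,12.5],0,1],
    [[26,0,12.5],0,1],
    [[28,0,12.5],0,1]
  ]
}}

```text
clock: 25.37
ee_pos: [0.3857, 0.188, 0.0748]
tcp_rot: [1.0, -0.0, 0.0, -0.0]
wrist_force: [-0.0, 0.5, -1.2]
grip_width: 0.0149
gripper_force: 117.4
```

```bash
python3 - <<'E'
from h import *
np.set_printoptions(precision=4,suppress=True)
s=readout.get_state();print(s["ee_pos"],s["joints"][3],s["wrist_force"])
k=kn((0,206,150,420),sv="pics/n12.png");print(k)
E
```

```text
[0.3857 0.188  0.0748] 2.2442266512046665 [-0.0224  0.4771 -1.1595]
[(456, 106, 30, [17, 100, 230]), (345, 55, 28, [13, 135, 217]), (338, 111, 26, [14, 134, 224]), (399, 101, 27, [18, 98, 234])]
```

Request:
{"name": "drive_tool", "arguments": {
  "targets": [
    [[4,0,1],0,1],
    [[11,0,1.5],0,1],
    [[18,0,1.5],0,1],
    [[25,0,1.5],0,1],
    [[32,0,1.5],0,1],
    [[39,0,1.5],0,1],
    [[46,0,1.5],0,1],
    [[53,0,1.5],0,1],
    [[58,0,1.5],0,1],
    [[60,0,1.5],0,1]
  ]
}}

```text
clock: 26.25
ee_pos: [0.4449, 0.1885, 0.074]
tcp_rot: [1.0, 0.0, -0.001, -0.001]
wrist_force: [-18.8, 1.7, 39.6]
grip_width: 0.0146
gripper_force: 122.4
```

```bash
python3 - <<'E'
from h import *
np.set_printoptions(precision=4,suppress=True)
s=readout.get_state();print(s["ee_pos"],s["wrist_force"])
k=kn((0,206,150,420),sv="pics/n13.png");print(k)
E
```

```text
[0.4449 0.1885 0.074 ] [-18.7798   1.6579  39.5581]
[(464, 101, 27, [16, 106, 220]), (418, 154, 28, [17, 103, 230]), (356, 164, 29, [22, 133, 248]), (335, 102, 26, [14, 137, 228])]
```

Request:
{"name": "drive_tool", "arguments": {
  "targets": [
    [[-1,0,0],0,1],
    [[-3,0,0],0,1],
    [[-5,0,0],0,1],
    [[-7,1,0],0,1],
    [[-8,2,0],0,1],
    [[-8,3,0],0,1],
    [[-8,4,0],0,1],
    [[-8,5,0],0,1],
    [[-8,6,0],0,1],
    [[-8,6,0],0,1]
  ]
}}

```text
clock: 27.13
ee_pos: [0.4384, 0.1829, 0.0739]
tcp_rot: [1.0, 0.0, 0.001, -0.001]
wrist_force: [1.8, 4.8, 10.2]
grip_width: 0.0144
gripper_force: 119.1
```

```bash
python3 - <<'E'
from h import *
np.set_printoptions(precision=4,suppress=True)
s=readout.get_state();print(s["ee_pos"],s["wrist_force"])
k=kn((0,206,150,420),sv="pics/n13.png");print(k)
E
```

```text
[0.4384 0.1829 0.0739] [ 1.8387  4.8272 10.1961]
[(324, 92, 30, [13, 136, 221]), (432, 172, 27, [16, 104, 214]), (448, 86, 26, [16, 104, 216]), (356, 168, 29, [15, 134, 235])]
```

Request:
{"name": "drive_tool", "arguments": {
  "targets": [
    [[1,0,0],0,1],
    [[3,0,0],0,1],
    [[5,0,0],0,1],
    [[7,0,0],0,1],
    [[9,0,0],0,1],
    [[11,0,0],0,1],
    [[13,0,0],0,1],
    [[15,0,0],0,1],
    [[16,0,0],0,1],
    [[16,0,0],0,1]
  ]
}}

```text
clock: 28.02
ee_pos: [0.448, 0.1823, 0.0739]
tcp_rot: [1.0, 0.001, -0.006, -0.001]
wrist_force: [-47.4, -0.7, 70.8]
grip_width: 0.0145
gripper_force: 127.6
```

```bash
python3 - <<'E'
from h import *
np.set_printoptions(precision=4,suppress=True)
s=readout.get_state();print(s["ee_pos"],s["wrist_force"])
k=kn((0,206,150,420),sv="pics/n14.png");print(k)
E
```

```text
[0.448  0.1823 0.0739] [-47.3859  -0.6887  70.7578]
[(359, 166, 30, [14, 130, 181]), (434, 166, 30, [16, 104, 212]), (321, 111, 30, [13, 137, 223]), (444, 108, 30, [16, 105, 213])]
```

```bash
python3 - <<'E'
from h import *
im=cv2.resize(cv2.imread("pics/w6.png"),(560,260),interpolation=cv2.INTER_AREA)
class F: 
    pass
vision_camera=vision.camera
import h
class V2:
    camera=staticmethod(lambda n:im)
h.vision=V2
print(h.pan())
E
```

```text
[(1327, array([371., 167.])), (1370, array([435., 185.])), (1263, array([381., 239.]))]
```

Request:
{"name": "drive_tool", "arguments": {
  "targets": [
    [[-1,0,0],0,1],
    [[-2,0,0],0,1],
    [[-4,0,0],0,1],
    [[-6,0,0],0,1],
    [[-8,0,0],0,1],
    [[-10,0,0],0,1],
    [[-11,0,0],0,1],
    [[-12,0,0],0,1],
    [[-12,0,0],0,1],
    [[-12,0,0],0,1]
  ]
}}

```text
clock: 28.9
ee_pos: [0.4426, 0.1822, 0.0739]
tcp_rot: [1.0, -0.0, 0.001, -0.0]
wrist_force: [2.7, 0.3, 8.6]
grip_width: 0.0146
gripper_force: 118.6
```

```bash
python3 - <<'E'
from h import *
np.set_printoptions(precision=4,suppress=True)
s=readout.get_state();print(s["ee_pos"],s["wrist_force"])
k=kn((0,206,150,420),sv="pics/n15.png");print(k)
E
```

```text
[0.4426 0.1822 0.0739] [2.66   0.2749 8.585 ]
[(435, 166, 32, [16, 104, 220]), (359, 166, 29, [14, 134, 227]), (321, 99, 25, [14, 137, 224]), (444, 98, 30, [16, 104, 212])]
```

Request:
{"name": "drive_tool", "arguments": {
  "targets": [
    [[0,0,-1],0,1],
    [[0,0,-4],0,1],
    [[0,0,-9],0,1],
    [[0,0,-16],0,1],
    [[0,0,-25],0,1],
    [[0,0,-35],0,1],
    [[0,0,-45],0,1],
    [[0,0,-53],0,1],
    [[0,0,-59],0,1],
    [[0,0,-62],0,1]
  ]
}}

```text
clock: 29.78
ee_pos: [0.4415, 0.1822, 0.1363]
tcp_rot: [1.0, 0.0, 0.0, -0.0]
wrist_force: [-0.1, -0.2, -1.7]
grip_width: 0.0148
gripper_force: 117.5
```

```bash
python3 - <<'E'
from h import *
np.set_printoptions(precision=4,suppress=True)
s=readout.get_state();print(s["ee_pos"],s["wrist_force"])
print(kn((0,206,150,420),sv="pics/n16.png"),kn((0,206,150,420)))
E
```

```text
[0.4415 0.1822 0.1363] [-0.1312 -0.1695 -1.7269]
[(434, 169, 30, [16, 103, 150]), (338, 111, 19, [13, 139, 210]), (358, 172, 27, [14, 138, 190]), (445, 101, 33, [16, 106, 192])] [(432, 171, 32, [16, 99, 121]), (359, 174, 26, [14, 137, 183]), (436, 121, 30, [16, 106, 186]), (341, 112, 17, [13, 139, 210])]
```

```bash
python3 - <<'E'
from h import *
for i in range(6): print(kn((0,206,150,420),sv="pics/n17.png"))
E
```

```text
[(434, 169, 30, [16, 102, 149]), (359, 166, 32, [13, 139, 209]), (435, 115, 26, [16, 106, 195]), (341, 104, 25, [13, 138, 202])]
[(434, 169, 30, [16, 101, 151]), (359, 166, 32, [13, 139, 206]), (436, 112, 23, [16, 106, 200]), (339, 105, 24, [13, 139, 209])]
[(434, 169, 30, [16, 97, 124]), (358, 165, 33, [13, 139, 209]), (431, 111, 23, [16, 105, 194]), (338, 114, 24, [13, 139, 206]), (271, 159, 21, [18, 128, 120])]
[(434, 169, 30, [16, 99, 124]), (358, 169, 29, [13, 138, 197]), (338, 109, 20, [13, 140, 211]), (435, 109, 20, [16, 106, 200])]
[(359, 169, 30, [13, 138, 197]), (435, 169, 30, [16, 99, 124]), (431, 112, 23, [16, 106, 193]), (338, 105, 23, [13, 139, 208])]
[(361, 169, 30, [14, 139, 199]), (435, 169, 30, [16, 100, 125]), (434, 109, 21, [16, 106, 199]), (336, 109, 19, [13, 140, 211])]
```

Request:
{"name": "drive_tool", "arguments": {
  "targets": [
    [[-0.5,0,0],0,1],
    [[-1.5,0,0],0,1],
    [[-4,0,0],0,1],
    [[-7,0,0],0,1],
    [[-11,0,0],0,1],
    [[-15.5,0,0],0,1],
    [[-21,0,0],0,1],
    [[-27,0,0],0,1],
    [[-33.5,0,0],0,1],
    [[-40,0,0],0,1]
  ]
}}

```text
clock: 31.02
ee_pos: [0.4005, 0.182, 0.1353]
tcp_rot: [1.0, -0.0, -0.0, -0.0]
wrist_force: [0.4, -0.2, -1.9]
grip_width: 0.0143
gripper_force: 117.5
```

Request:
{"name": "drive_tool", "arguments": {
  "targets": [
    [[-6.5,0,0],0,1],
    [[-13,0,0],0,1],
    [[-19,0,0],0,1],
    [[-24.5,0,0],0,1],
    [[-29,0,0],0,1],
    [[-33,0,0],0,1],
    [[-36,0,0],0,1],
    [[-38.5,0,0],0,1],
    [[-39.5,0,0],0,1],
    [[-40,0,0],0,1]
  ]
}}

```text
clock: 31.85
ee_pos: [0.3612, 0.182, 0.1353]
tcp_rot: [1.0, -0.0, 0.0, -0.0]
wrist_force: [0.5, 0.3, -2.2]
grip_width: 0.0148
gripper_force: 117.5
```

```bash
python3 - <<'E'
from h import *
np.set_printoptions(precision=4,suppress=True)
s=readout.get_state();print(s["ee_pos"],s["joints"])
print(kn((0,206,150,420),sv="pics/n18.png"),kn((0,206,150,420)))
E
```

```text
[0.3612 0.182  0.1353] [-1.2299  0.4677  0.8037  2.2685 -0.5917  0.621  -1.5539]
[(361, 172, 30, [13, 133, 186]), (435, 166, 33, [15, 91, 120])] [(361, 172, 30, [13, 133, 188]), (434, 168, 32, [15, 90, 117])]
```

Request:
{"name": "drive_tool", "arguments": {
  "targets": [
    [[0,-0.5,0],0,1],
    [[0,-1.8,0],0,1],
    [[0,-4.1,0],0,1],
    [[0,-7.4,0],0,1],
    [[0,-11.5,0],0,1],
    [[0,-16.6,0],0,1],
    [[0,-22.5,0],0,1],
    [[0,-29.4,0],0,1],
    [[0,-37.3,0],0,1],
    [[0,-46,0],0,1]
  ]
}}

```text
clock: 32.78
ee_pos: [0.3612, 0.2289, 0.1353]
tcp_rot: [1.0, -0.0, -0.0, -0.0]
wrist_force: [0.6, 0.0, -1.7]
grip_width: 0.0146
gripper_force: 117.5
```

Request:
{"name": "drive_tool", "arguments": {
  "targets": [
    [[0,-9.7,0],0,1],
    [[0,-20.2,0],0,1],
    [[0,-31.7,0],0,1],
    [[0,-44.2,0],0,1],
    [[0,-57.5,0],0,1],
    [[0,-71.8,0],0,1],
    [[0,-84.3,0],0,1],
    [[0,-95.8,0],0,1],
    [[0,-106.3,0],0,1],
    [[0,-116,0],0,1]
  ]
}}

```text
clock: 33.62
ee_pos: [0.3612, 0.3451, 0.1352]
tcp_rot: [1.0, 0.0, -0.0, 0.0]
wrist_force: [-0.3, 0.3, -1.9]
grip_width: 0.0148
gripper_force: 117.4
```

Request:
{"name": "drive_tool", "arguments": {
  "targets": [
    [[0,-8.7,0],0,1],
    [[0,-16.6,0],0,1],
    [[0,-23.5,0],0,1],
    [[0,-29.4,0],0,1],
    [[0,-34.5,0],0,1],
    [[0,-38.6,0],0,1],
    [[0,-41.9,0],0,1],
    [[0,-44.2,0],0,1],
    [[0,-45.5,0],0,1],
    [[0,-46,0],0,1]
  ]
}}

```text
clock: 34.45
ee_pos: [0.3613, 0.39, 0.1353]
tcp_rot: [1.0, -0.0, 0.0, 0.0]
wrist_force: [1.2, 0.3, -1.3]
grip_width: 0.0147
gripper_force: 117.4
```

```bash
python3 - <<'E'
from h import *
np.set_printoptions(precision=4,suppress=True)
s=readout.get_state();print(s["ee_pos"],s["joints"])
k=kn((0,206,150,420),sv="pics/n19.png");print(k)
for q in k: print(wpix([q[:2]],.08)[0])
E
```

```text
[0.3613 0.39   0.1353] [-1.4774  0.6533  0.7861  1.9599 -0.6449  0.7973 -1.893 ]
[(364, 174, 30, [13, 111, 122]), (434, 171, 30, [15, 84, 116]), (338, 135, 23, [13, 115, 212])]
[0.4316 0.4042 0.08  ]
[0.4329 0.3748 0.08  ]
[0.4485 0.4151 0.08  ]
```

Request:
{"name": "drive_tool", "arguments": {
  "targets": [
    [[0,0,0.5],0,1],
    [[0,0,2],0,1],
    [[0,0,4],0,1],
    [[0,0,5.5],0,1],
    [[0,0,6],0,1],
    [[0,0,6],0,1],
    [[-40,0,6],0,1],
    [[-42,0,6],0,1],
    [[-42,0,6],0,1],
    [[-42,0,6],0,1]
  ]
}}

```text
clock: 35.33
ee_pos: [0.3193, 0.3903, 0.1295]
tcp_rot: [1.0, 0.0, 0.0, -0.0]
wrist_force: [0.6, 0.3, -1.6]
grip_width: 0.0148
gripper_force: 117.6
```

```bash
python3 - <<'E'
from h import *
np.set_printoptions(precision=4,suppress=True)
s=readout.get_state();print(s["ee_pos"])
for i in range(2):
    k=kn((0,206,150,420),sv="pics/n20.png");print(k)
for q in k: print(wpix([q[:2]],.016)[0])
E
```

```text
[0.3193 0.3903 0.1295]
[(469, 79, 24, [16, 101, 195]), (338, 59, 22, [13, 129, 194]), (429, 108, 20, [16, 99, 201]), (372, 135, 21, [13, 98, 157])]
[(338, 62, 23, [13, 128, 194]), (426, 102, 23, [16, 99, 202]), (466, 79, 22, [16, 100, 190])]
[0.4527 0.4224 0.016 ]
[0.4294 0.3748 0.016 ]
[0.4432 0.353  0.016 ]
```

Request:
{"name": "drive_tool", "arguments": {
  "targets": [
    [[0,0,-15],0,1],
    [[0,0,-40],0,1],
    [[5,0,-65],0,1],
    [[15,10,-75],0,1],
    [[30,40,-75],0,1],
    [[50,75,-75],0,1],
    [[70,110,-75],0,1],
    [[90,145,-75],0,1],
    [[110,180,-75],0,1],
    [[125,210,-75],0,1]
  ]
}}

```text
clock: 36.27
ee_pos: [0.4458, 0.1763, 0.2043]
tcp_rot: [1.0, -0.001, 0.0, 0.0]
wrist_force: [-0.1, -0.2, -1.9]
grip_width: 0.0149
gripper_force: 117.7
```

Request:
{"name": "drive_tool", "arguments": {
  "targets": [
    [[0,35,0],0,1],
    [[0,75,0],0,1],
    [[-5,115,0],0,1],
    [[-15,150,0],0,1],
    [[-25,185,0],0,1],
    [[-33,210,0],0,1],
    [[-38,226,0],0,1],
    [[-40,233,0],0,1],
    [[-40,233,0],0,1],
    [[-40,233,0],0,1]
  ]
}}

```text
clock: 37.1
ee_pos: [0.4044, -0.0531, 0.2042]
tcp_rot: [1.0, -0.001, 0.0, -0.0]
wrist_force: [-0.8, 0.0, -1.6]
grip_width: 0.0145
gripper_force: 117.7
```

```bash
python3 - <<'E'
from h import *
np.set_printoptions(precision=4,suppress=True)
s=readout.get_state();print(s["clock"],s["ee_pos"],s["joints"],to((.404,-.053,.078),-180))
im=vision.camera("top");cv2.imwrite("pics/t20.png",im);hs=cv2.cvtColor(im,cv2.COLOR_BGR2HSV);m=((hs[...,0]>3)&(hs[...,0]<25)&(hs[...,1]>90)).astype(np.uint8)
for o,yaw,hx,hy in (((.4384,.3933),14.2,.043,.063),((.4465,.1875),0.3,.115,.041)):
    R=Ro.from_euler('z',yaw,degrees=True).as_matrix()[:2,:2]
    poly=w2pix("top",[[*(np.array(o)+R@[a*hx,b*hy]),.016] for a,b in((1,1),(1,-1),(-1,-1),(-1,1))])
    z=np.zeros_like(m);cv2.fillConvexPoly(z,poly.round().astype(int),1);z&=m
    n,l,st,ce=cv2.connectedComponentsWithStats(z)
    print([(int(st[i,4]),(R.T@(pix2w("top",[ce[i]],.016)[0][:2]-o)).round(3).tolist()) for i in range(1,n) if st[i,4]>5])
# pan edge check: wrist picture profile down the middle column, same rows as before
w=vision.camera("wrist");cv2.imwrite("pics/n21.png",w);a=cv2.cvtColor(cv2.imread("pics/w7full.png"),cv2.COLOR_BGR2GRAY);b=cv2.cvtColor(w,cv2.COLOR_BGR2GRAY)
print(cv2.phaseCorrelate(np.float32(a[195:250,215:345]),np.float32(b[195:250,215:345])))
E
```

```text
37.1 [ 0.4044 -0.0531  0.2042] [-0.7726  0.3368  0.9475  2.1962 -0.3905  0.7827 -1.1407] (array([ -0.4,  -0.1, 126.2]), -0.001, 'yaw now -180.06')
[(27, [0.023, 0.022]), (20, [-0.004, -0.046]), (19, [-0.003, -0.021]), (29, [-0.025, 0.013])]
[(37, [0.103, 0.025]), (22, [0.101, -0.028])]
((0.4805847827819889, 0.035399373549193314), 0.5109409647812078)
```

Four knobs are in the tray and two in the trough. Now I'll set the scoop down.

Request:
{"name": "drive_tool", "arguments": {
  "targets": [
    [[0,0,12],0,1],
    [[0,0,30],0,1],
    [[0,0,50],0,1],
    [[0,0,70],0,1],
    [[0,0,88],0,1],
    [[0,0,103],0,1],
    [[0,0,115],0,1],
    [[0,0,122],0,1],
    [[0,0,126],0,1],
    [[0,0,127],0,1]
  ]
}}

```text
clock: 38.03
ee_pos: [0.4042, -0.0527, 0.0769]
tcp_rot: [1.0, 0.0, -0.0, 0.0]
wrist_force: [-0.2, -0.9, -2.2]
grip_width: 0.0145
gripper_force: 117.7
```

Request:
{"name": "drive_tool", "arguments": {
  "targets": [
    [[0,0,0.5],0,1],
    [[0,0,1],0,1],
    [[0,0,1.5],0,1],
    [[0,0,2],0,1],
    [[0,0,2.5],0,1],
    [[0,0,3],0,1],
    [[0,0,3],0,1],
    [[0,0,3],0,1],
    [[0,0,3],0,1],
    [[0,0,3],0,1]
  ],
  "grip_force": 30
}}

```text
clock: 38.87
ee_pos: [0.4043, -0.0529, 0.0749]
tcp_rot: [1.0, -0.0, 0.0, -0.0]
wrist_force: [-5.3, 2.2, 25.2]
grip_width: 0.0146
gripper_force: 121.7
```

Request:
{"name": "drive_tool", "arguments": {
  "targets": [
    [[0,0,-0.7],0,1],
    [[0,0,-0.7],0,1],
    [[0,0,-0.7],0,0.7],
    [[0,0,-0.7],0,0.6],
    [[0,0,-0.7],0,0.5],
    [[0,0,-0.7],0,0.4],
    [[0,0,-0.7],0,0.2],
    [[0,0,-0.7],0,0],
    [[0,0,-0.7],0,-0.5],
    [[0,0,-0.7],0,-1]
  ],
  "grip_force": 30
}}

```text
clock: 39.7
ee_pos: [0.4042, -0.0531, 0.075]
tcp_rot: [1.0, -0.0, 0.0, 0.0]
wrist_force: [-0.3, 0.9, 0.2]
grip_width: 0.0658
gripper_force: 0.0
```

Request:
{"name": "drive_tool", "arguments": {
  "targets": [
    [[0,0,0],0,-1],
    [[0,0,0],0,-1],
    [[0,0,-5],0,-1],
    [[0,0,-15],0,-1],
    [[0,0,-30],0,-1],
    [[0,0,-50],0,-1],
    [[0,0,-75],0,-1],
    [[0,0,-100],0,-1],
    [[0,0,-120],0,-1],
    [[0,0,-130],0,-1]
  ]
}}

```text
clock: 40.53
ee_pos: [0.4045, -0.0533, 0.2071]
tcp_rot: [1.0, -0.0, 0.001, -0.0]
wrist_force: [0.9, 0.0, -0.3]
grip_width: 0.0852
gripper_force: 0.0
```

```bash
python3 - <<'E'
from h import *
s=readout.get_state();print(s["clock"],s["ee_pos"],s["grip_width"],s["wrist_force"])
im=vision.camera("wrist");cv2.imwrite("pics/n22.png",im)
g=im.astype(int);hs=cv2.cvtColor(im,cv2.COLOR_BGR2HSV)
# bright low-saturation pan blob and dark mat blob
for nm,m in(("pan",(hs[...,1]<60)&(hs[...,2]>80)),("mat",hs[...,2]<45)):
    m=m.astype(np.uint8);m[300:]=0;n,l,st,c=cv2.connectedComponentsWithStats(m)
    for i in range(1,n):
        if st[i,4]>400: print(nm,st[i],(c[i]/.7).round(),wpix([c[i]/.7],.008)[0].round(3))
E
```

```text
40.5333 [ 0.4044904  -0.05328758  0.20711156] 0.08523825882592816 [ 0.89792899  0.01776168 -0.25010173]
pan [    0     0   495   266 20546] [315.  34.] [0.582 0.007 0.008]
pan [496   0  30  22 468] [730.  13.] [ 0.645 -0.348  0.008]
pan [ 429   79   56  108 1997] [637. 188.] [ 0.472 -0.245  0.008]
pan [ 243  102   71   80 5499] [397. 201.] [ 0.453 -0.053  0.008]
pan [519 107  41  23 431] [769. 166.] [ 0.508 -0.396  0.008]
pan [516 148  44  17 460] [767. 224.] [ 0.454 -0.399  0.008]
pan [ 503  191   57   49 1831] [769. 307.] [ 0.372 -0.422  0.008]
pan [ 452  268   79   32 1216] [696. 409.] [ 0.265 -0.35   0.008]
pan [  3 277  26  23 443] [ 21. 414.] [0.245 0.373 0.008]
mat [ 475   20   45   88 1500] [718.  91.] [ 0.565 -0.328  0.008]
mat [ 470   94   44  127 2515] [699. 226.] [ 0.445 -0.312  0.008]
mat [219 151  49  46 548] [342. 256.] [ 0.412 -0.011  0.008]
```

```bash
python3 -c "
from station import bot
print(bot.hand_in())"
```

```text
the job is handed in; nothing more can be done
None
```

The job is handed in: by the last camera check four knobs were in the tray and two in the trough, and the scoop stood released about 2 mm from the mat's centre; it took two scoops, because one of the first three lifted rolled back into the trough during the carry, most likely after they had counted as lifted together, and the judge's verdict was not shown.

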